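# Refit the scale's cell and close its battery cover

## Task

The pan is off the bench scale so that its battery can be changed. Put the orange cell into the open bay, flat end pressed back on the coil spring and the white-banded button end rolled down under the retaining lip, then refit the dark grey cover: tongues under the keeper strip first, then press the other end down until both blue catches have snapped over it and it sits level and flush. Do not lean on the aluminium load-cell post beside the bay, and leave the other things on the bench where they are.

Things in the scene. Friction and masses are not known exactly. Their poses are not given: they have to be found in the camera images.
- scale: White bench scale, pan lifted off, fixed; 290 mm (x) by 260 mm (y), deck 78 mm above the bench. Origin: centre of its underside. +x points to the sloping panel with display and keys; the deck covers x -145 to 45 mm. The battery bay lies along x at y = -75 mm.
- bay (a point): Where the middle of the cell's axis lies when the cell is fully in, + end to +x: 13 mm above the pit floor, 24 below the deck. Axes as the scale's. From here in mm: pit x -61.5 to 34.5, y -38 to 38, floor z -13, ledge z 18. Brass + contact: x 32.5. Low side cheeks (faces y -13.4, 13.4; top z -3) at x -27 to -19 and 19 to 27; between them fingers have 25 mm each side of the cell.
- spring_face (a point): Fixed point: centre of the spring's contact plate while free, 26.5 mm to -x of bay. The plate is 18 mm wide (y), 24 high (z). It gives up to 20 mm along -x at 0.45 N/mm; the seated cell holds it 6 mm back (about 3 N); getting the cell past the lip takes about 17 mm (8 N), the cell tilted about 25 degrees, spring end low, then rolled down level.
- lip_edge (a point): Middle of the retaining lip's free lower edge, 27.5 mm to +x of bay and 14.5 above it, 1.5 mm above the seated cell's top. From here the lip runs to +x to the pit's end, 22 mm wide (y), 3.5 mm thick, its top level with the ledge. It overhangs the seated cell's shoulder by 3 mm.
- seat (a point): Where the cover's origin lies when it is closed: centre of its recess, on the ledge, 6 mm below the deck. Axes as the scale's. From here in mm: recess x -59 to 59, y -43.2 to 43.2 (1 mm clear of the cover all round). The ledge under the cover is 15 mm wide at the -x (tongue) end, 7 mm at the +x (catch) end, 5 mm at the sides.
- keeper_edge (a point): Middle of the lower edge of the grey keeper strip at the recess's -x end, 59 mm to -x of seat and 4.7 above the ledge. Under it is the slot for the tongues: 4.7 mm high, 72 mm wide (y), 15 mm deep to -x. The strip's top is 2 mm above the deck. The plate's end stops against the strip, with the tongues under it. Tilted up to about 10 degrees, catch end high, the tongues still go fully in.
- catches (a point): Midway between the two blue sprung catches at the recess's +x wall, 59 mm to +x of seat, 4.6 above the ledge: their noses' height. They sit 24 mm to either side (y), 14 mm wide, standing 4 mm out to -x, 45 degree flanks above and below, top 5 mm above the nose. Pressing the cover's edge down with about 7 N each, they give and snap over it; unlatched, that end rests about 6 mm high.
- cell: The orange cell, 26 mm diameter, 65 mm long overall, about 90 g, lying on the bench. Origin: middle of its axis. +x runs along the axis to the + end, which has a 10 mm wide, 2 mm long steel button and a white band; the - end is flat steel.
- cell_plus (a point): Tip of the cell's + button, 32.5 mm along +x from the cell's origin.
- cover: Dark grey battery cover, about 75 g, right way up on the bench. Plate 116 (x) by 84 (y) by 6 mm. Origin: centre of the plate's underside. At -x two tongues reach to x -66 mm, each 16 wide at y -22 and 22, 3 thick, level with the underside. At +x the last 5 mm is a 3 mm thick rim for the catches. Blue grip rib on top, along x: 46 long, 12 thick, z 6 to 20 mm. Closed, its axes are the scale's.
- load_post: Aluminium load-cell post standing out of the deck beside the bay, 34 mm diameter, 18 mm high, part of the scale: not to be leaned on. Origin: its foot's centre.
- bin: Clear open bin, 200 by 130 by 75 mm, holding two white tubes; bystander. Origin: centre of its underside.
- tube_c: White capped tube, 23 mm diameter, 116 mm high, standing on its cap; bystander. Origin: centre of its foot.
- tape_measure: Black pocket tape measure, 62 by 40 by 52 mm; bystander. Origin: centre of its underside.
There are look-alikes about, which are no part of the job. Of the things like the cover, leave any that is red; of the rest the smaller one is meant.

How it is judged:
On the way, in this order (a step that is already met when the one before it is completed fails the run):
1. the cell lies level in the bay, + end under the lip, spring pressed back, and is let go (x of cell in the frame of bay between -0.003 and 0.003 m and y of cell in the frame of bay between -0.003 and 0.003 m and z of cell in the frame of bay below 0.0025 m and x of cell_plus in the frame of bay above 0.028 m and z of cell_plus in the frame of bay below 0.003 m and contact force between cell and the fingers below 0.1 N), for 0.2 s.
2. the cover sits level in its recess under both catches (horizontal distance between cover and seat below 0.003 m and z of cover in the frame of seat below 0.0012 m and angle between cover's own z axis and vertical below 0.015 rad), for 0.2 s.
At the end, for the whole second after the job is handed in: The cell lies in the bay, + end under the lip and - end on the spring, within 3 mm of its place (2.5 mm in height); the cover lies closed over it within 3 mm sideways and 1.2 mm in height of its seat and level within 0.015 rad, so both catches hold it; everything is still (all of step 2 and x of cell in the frame of bay between -0.003 and 0.003 m and y of cell in the frame of bay between -0.003 and 0.003 m and z of cell in the frame of bay below 0.0025 m and x of cell_plus in the frame of bay above 0.028 m and z of cell_plus in the frame of bay below 0.003 m and angle between the x axis of cover and the x axis of seat, either way round below 0.05 rad and linear speed of each of cover, cell below 0.01 m/s); the robot touches nothing.
It fails at once if the load-cell post is pushed harder than 10 N (contact force between load_post and anything else above 10 N).
It fails at once if a bystander (bin, tube, tape measure) is shifted more than 30 mm or knocked over (distance of any of bin, tube_c, tape_measure from where it was at the start of the episode above 0.03 m or angle between tube_c's own z axis and vertical above 0.5 rad).
It also fails if it takes over 72 s, if anything falls off the work surface, if the arm or the gripper's body presses on something with over 40 N, if the wrist force passes 120 N, or if a joint passes its speed limit or range.

## Robot

A 7-joint arm with a two-finger parallel gripper is mounted at the origin on the work surface. World frame = base frame: x ahead of the robot, y to its left, z up, the work surface at z = 0. Lengths are in m, angles in rad, forces in N, time in s.
With the tool pointing down it reaches from about 0.35 to 0.9 m from the base axis. Payload 7.2 kg.
Tool frame: the origin (TCP) lies midway between the tips of the shut fingers; the grasp point (between the pads) lies 19 mm behind it; z points along the fingers, y is the direction in which the jaws open and shut (so a half turn about z gives the same grasp; the last joint's range is limited). The gripper opens to 88 mm and grips with 3 to 60 N. Pads are 20 mm wide; open, the fingers measure 115 mm over their backs; the gripper's body (75 mm by 178 mm) begins 61 mm behind the grasp point.
Start: joints at [1.063, 0.411, -0.013, 1.596, 0.006, 1.134, -0.082], TCP at [0.266, -0.566, 0.223] pointing down, gripper open.
Joint ranges: [-2.95, 2.95], [-0.29, 1.99], [-1.47, 1.44], [0.14, 2.54], [-1.03, 4.17], [0.13, 1.85], [-2.86, 2.86]. Speed limits (rad/s): [2.39, 2.39, 3.01, 3.01, 3.14, 3.14, 3.14].

## Interface

Orientations are given as a 3x3 rotation matrix whose columns are the frame's x, y, z axes.
In Python, from plant import sense, snapshot, camera_info, env gives the robot as it stands.
- The arm moves only by the tool arm_command, never from a script. Its argument "commands" is a list of rows, each a list of 3 entries, a list of its own where there are three numbers: the shift along the tool's x, y, z in m, then the turn, a rotation vector about the tool's x, y, z in degrees, then the finger opening in m, from 0 to 0.0878. In form: [[[dx, dy, dz], [rx, ry, rz], hand], ...]. A call has 1 to 8 rows; each row shifts and turns the commanded pose from where the row before left it, along the tool's axes as they then stand; what a row does not reach is not made up. A row lasts 1/10 s, in which the tool goes at most 50 mm and 8.59 degrees, less where a joint would pass 70% of its speed; a pose out of reach is approached as far as the arm can. A call is refused whole if a number of a shift passes 0.05 or a number of a turn 8.59, either way. A call with a gripper value outside its range is refused whole. The fingers move at their own pace and stop on an object; "grip_force" is the grip in N (left out, the last holds). Time passes only in rows, so rows that do not move let the fingers close. It gives the time, the measured TCP pose, the force and the opening at its end, in the units of the state.
- sense(): the state, without advancing time (a new reading comes with each control period).
- snapshot(name): name is "scene" or "top" or "wrist"; returns the picture (384x512x3 uint8, red, green, blue); there is no depth.
- camera_info(name): a dict with "fx", "fy", "cx", "cy" (pixels), "R" (3x3) and "t" (3): a world point X has camera coordinates R X + t; the wrist camera has in their place "tool_from_camera" (4x4, takes a point from camera to tool coordinates, whose origin is the TCP and whose axes are the flange's). Camera axes: x right, y down, z forward; pixel columns grow to the right and rows downward; lengths in m; the calibration is good to about 2 mm. A picture is of the moment at which its call begins: read the wrist's pose just before it. camera_info takes no time and is no camera call.
- env.hand_in(): hands the job in, once; it reports no verdict.
The state is a dict: "t": time; "joints": joint angles; "dq": joint speeds; "effort": joint torques, N m; "position": TCP position; "tool_rot": TCP orientation; "ft_force": force on the tool from outside, world axes, zero at the start; "ft_torque": the same for the moment, N m; "opening": opening from 0.0 (shut) to 1.0 (fully open).
Only numpy, scipy, OpenCV 4.12 (cv2) and the standard library are available. Lean on these libraries where they do the work, as an engineer would, in place of code of your own. Each camera call takes 0.05 s, during which the arm holds its last target.

## Working session

There is one attempt and no reset: what is moved stays moved. The work goes in short steps, Python scripts to look and compute and a tool call to move; the robot and the scene stay as the last step left them, time stands still between calls to the robot, and variables do not carry over. Pictures are saved under pics/ and viewed, and the job is handed in when it is done.

Besides the shell and the picture viewer there is one more tool, called as name(argument=value, ...), one argument or row to a line, values as JSON. arm_command: Moves the arm, as the interface text tells. Its arguments: {"type":"object","properties":{"commands":{"type":"array"},"grip_force":{"type":"number"}},"required":["commands"]}

```bash
ls; mkdir -p pics; python3 - <<'E'
from plant import sense,snapshot,camera_info
import cv2
s=sense()
for k,v in s.items(): print(k,v)
for n in ["scene","top","wrist"]:
    im=snapshot(n); cv2.imwrite(f"pics/{n}0.png",im[:,:,::-1]); print(n,camera_info(n))
E
```

```text
pics
t 0.0
joints [ 1.0628278   0.411895   -0.0126794   1.59702391  0.00558421  1.1343041
 -0.08217634]
dq [ 0.00085281 -0.00120111 -0.0018754  -0.00055442 -0.0001144  -0.00079991
 -0.00072298]
effort [ 6.52561107e-05 -5.87942111e+01  6.41586129e-01 -2.91076666e+01
 -5.37644536e-02  1.82827888e-02  1.83499615e-04]
position [ 0.26581767 -0.56510332  0.22182055]
tool_rot [[ 9.04845251e-01  4.25739903e-01 -7.78520032e-04]
 [ 4.25740600e-01 -9.04844187e-01  1.39203365e-03]
 [-1.11795057e-04 -1.59102262e-03 -9.99998728e-01]]
ft_force [ 0.48218253 -0.29764427  0.2071044 ]
ft_torque [ 0.0004557  -0.01143673 -0.04887953]
opening 0.996823590449712
scene {'fx': 393.5389248976727, 'fy': 393.5389248976727, 'cx': 256.1284477892341, 'cy': 191.16925627127983, 'R': array([[ 0.62683578,  0.77914721, -0.00255435],
       [ 0.5711873 , -0.46175366, -0.6786226 ],
       [-0.52992639,  0.42392592, -0.7344827 ]]), 't': array([-0.36205466, -0.27987416,  1.62410838])}
top {'fx': 363.42739792220584, 'fy': 363.42739792220584, 'cx': 254.84225637518213, 'cy': 192.36994158636475, 'R': array([[ 0.02704531, -0.99961815, -0.00566645],
       [-0.99691945, -0.02655395, -0.07380033],
       [ 0.07362168,  0.00764494, -0.99725694]]), 't': array([-4.57922321e-04,  5.92505545e-01,  1.22681107e+00])}
wrist {'fx': 289.51769132784347, 'fy': 289.51769132784347, 'cx': 256.6033473548287, 'cy': 191.51969284062275, 'tool_from_camera': array([[ 1.16356005e-03, -9.70516693e-01, -2.41031109e-01,
         6.60293042e-02],
       [ 9.99998034e-01,  7.42176647e-04,  1.83902792e-03,
         5.30681046e-04],
       [-1.60591964e-03, -2.41032775e-01,  9.70515648e-01,
        -1.61862924e-01],
       [ 0.00000000e+00,  0.00000000e+00,  0.00000000e+00,
         1.00000000e+00]])}
```

View pics/scene0.png

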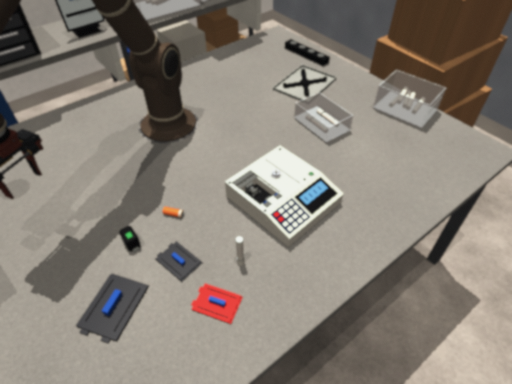

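View pics/top0.png

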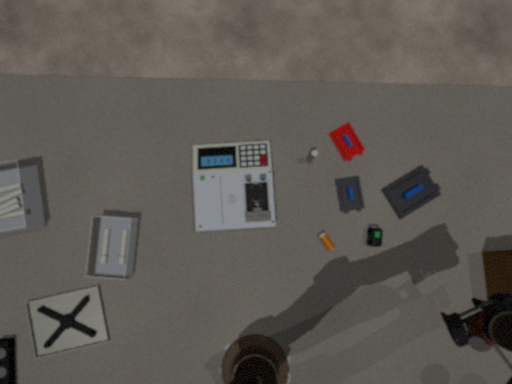

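View pics/wrist0.png

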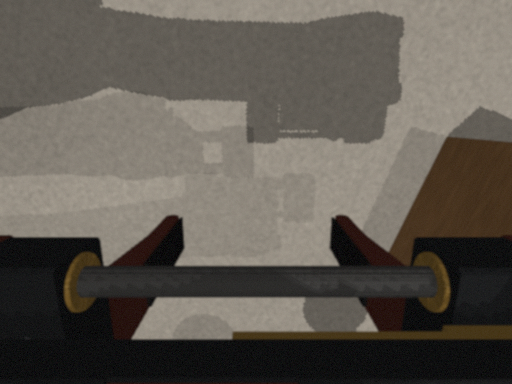

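```bash
python3 - <<'E'
import cv2
a=cv2.imread("pics/top0.png"); b=cv2.imread("pics/scene0.png")
cv2.imwrite("pics/tc1.png",cv2.resize(a[110:260,290:450],None,fx=5,fy=4,interpolation=cv2.INTER_CUBIC) if 0 else cv2.resize(a[110:260,290:450],None,fx=4,fy=4,interpolation=cv2.INTER_CUBIC))
cv2.imwrite("pics/tc2.png",cv2.resize(a[130:240,180:290],None,fx=5,fy=5,interpolation=cv2.INTER_CUBIC))
cv2.imwrite("pics/sc1.png",cv2.resize(b[195:345,70:250],None,fx=4,fy=4,interpolation=cv2.INTER_CUBIC))
cv2.imwrite("pics/sc2.png",cv2.resize(b[140:245,220:350],None,fx=5,fy=5,interpolation=cv2.INTER_CUBIC))
E
```

```text
(no output)
```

View pics/tc1.png

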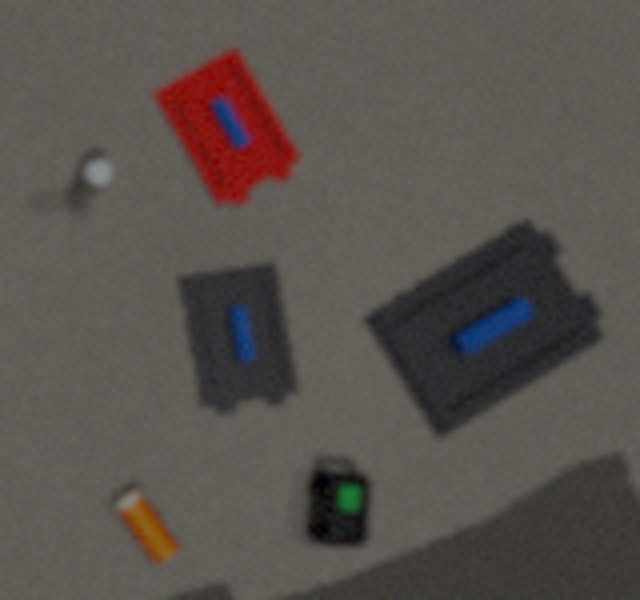

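View pics/tc2.png

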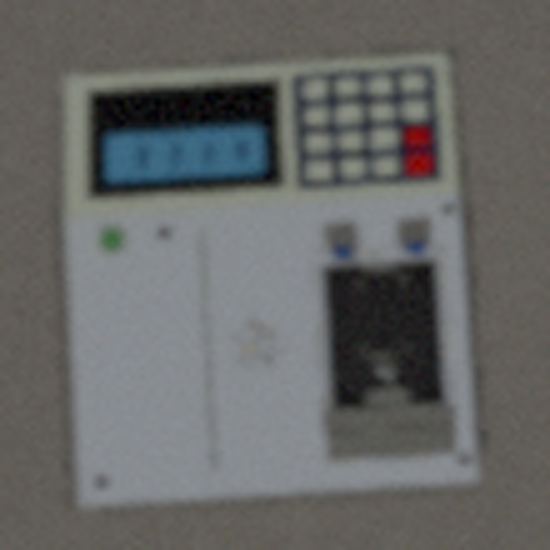

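View pics/sc1.png

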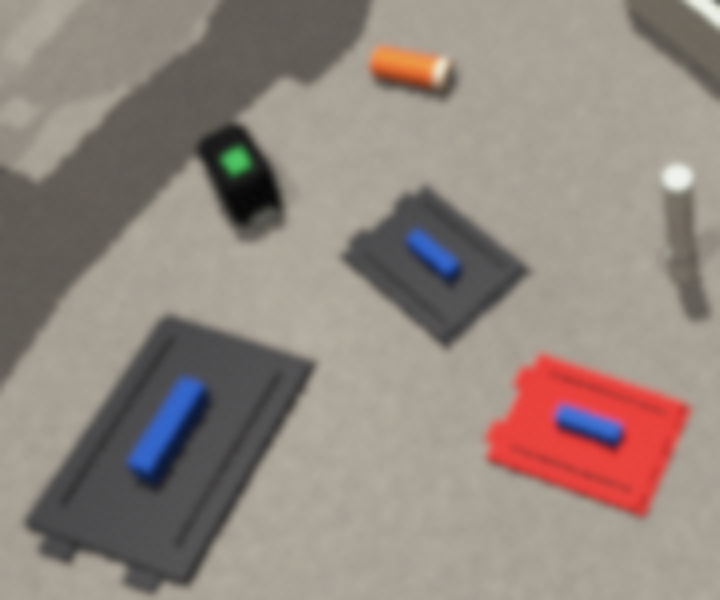

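View pics/sc2.png

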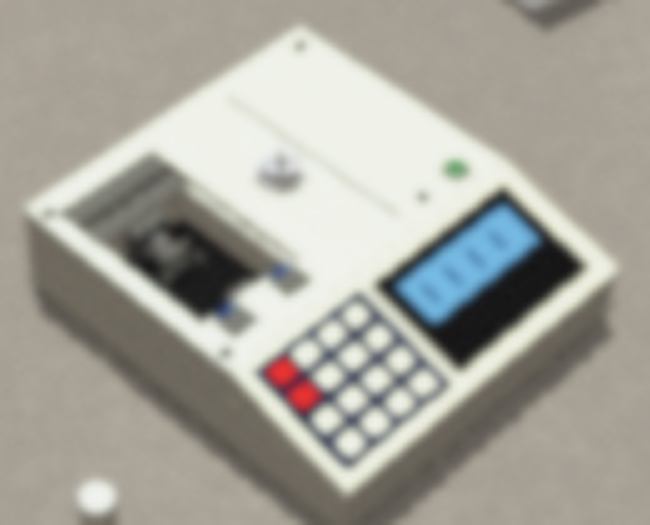

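```bash
cat > h.py <<'E'
import numpy as np, cv2
from plant import sense,snapshot,camera_info
from scipy.spatial.transform import Rotation as Ro
def cam(n,s=None):
    c=camera_info(n); K=np.array([[c['fx'],0,c['cx']],[0,c['fy'],c['cy']],[0,0,1]])
    if n=='wrist':
        T=np.eye(4); T[:3,:3]=np.array(s['tool_rot']); T[:3,3]=s['position']
        M=np.linalg.inv(T@np.array(c['tool_from_camera'])); return K,M[:3,:3],M[:3,3]
    return K,np.array(c['R']),np.array(c['t'])
def onz(C,px,z):
    K,R,t=C; px=np.atleast_2d(px).astype(float)
    d=np.c_[px,np.ones(len(px))]@np.linalg.inv(K).T@R; o=-R.T@t
    return o+d*((z-o[2])/d[:,2])[:,None]
def proj(C,X):
    K,R,t=C; p=(np.atleast_2d(X)@R.T+t)@K.T; return p[:,:2]/p[:,2:]
def tri(views):
    A=[];b=[]
    for C,px in views:
        K,R,t=C; d=R.T@np.linalg.inv(K)@np.array([px[0],px[1],1.]); d/=np.linalg.norm(d)
        P=np.eye(3)-np.outer(d,d); A.append(P); b.append(P@(-R.T@t))
    x=np.linalg.lstsq(np.vstack(A),np.hstack(b),rcond=None)[0]
    return x,[np.linalg.norm(P@x-q) for P,q in zip(A,b)]
def snap(name,fn):
    import json
    s=sense(); im=snapshot(name); cv2.imwrite(f"pics/{fn}.png",im[:,:,::-1])
    json.dump({'position':list(map(float,s['position'])),'tool_rot':np.array(s['tool_rot']).tolist()},open(f"pics/{fn}.json",'w'))
    print('t',s['t'],'pos',np.round(s['position'],4)); return im,s
def load(fn):
    import json
    return cv2.imread(f"pics/{fn}.png"),cam('wrist',json.load(open(f"pics/{fn}.json")))
E
python3 - <<'E'
from h import *
T=cam('top')
def f(p): return np.array(p)/5+[180,130]
def g(p): return np.array(p)/4+[290,110]
dk=onz(T,[f((78,505)),f((480,483)),f((72,208)),f((460,198))],0.078); print('deck corners',dk.round(3))
S=cam('scene')
print('cell',onz(T,[g((128,497)),g((167,553))],0.013).round(3))
print('cover corners',onz(T,[g((180,277)),g((273,265)),g((297,390)),g((203,405))],0.006).round(3))
print('rib',onz(T,[g((236,308)),g((247,360))],0.020).round(3))
# two-view checks
q=lambda p:np.array(p)/4+[70,195]
print('rib mid tri',tri([(T,g((242,334))),(S,q((432,253)))]))
print('cell mid tri',tri([(T,g((148,525))),(S,q((410,66)))]))
r=lambda p:np.array(p)/5+[220,140]
print('deck corner -x+y',tri([(T,f((78,505))),(S,r((300,27)))]))
print('deck corner -x-y',tri([(T,f((480,483))),(S,r((28,208)))]))
E
```

```text
deck corners [[ 0.457  0.205  0.078]
 [ 0.478 -0.057  0.078]
 [ 0.652  0.216  0.078]
 [ 0.665 -0.039  0.078]]
cell [[ 0.455 -0.218  0.013]
 [ 0.409 -0.252  0.013]]
cover corners [[ 0.647 -0.262  0.006]
 [ 0.659 -0.343  0.006]
 [ 0.551 -0.365  0.006]
 [ 0.536 -0.284  0.006]]
rib [[ 0.62  -0.308  0.02 ]
 [ 0.575 -0.318  0.02 ]]
rib mid tri (array([ 0.59829188, -0.3143659 ,  0.0125611 ]), [np.float64(0.000780389118160423), np.float64(0.0007803891181603051)])
cell mid tri (array([ 0.43239977, -0.23496428,  0.01361336]), [np.float64(0.0009534576261283639), np.float64(0.0009534576261281275)])
deck corner -x+y (array([0.45730232, 0.20590211, 0.0746263 ]), [np.float64(0.0009521318681748025), np.float64(0.0009521318681751438)])
deck corner -x-y (array([ 0.48014148, -0.05430729,  0.07491525]), [np.float64(0.0033829646568349714), np.float64(0.003382964656834606)])
```

arm_command(
  commands=[
    [[0.036, -0.026, 0.002], [0, 0, 0], 0.0878],
    [[0.036, -0.026, 0.002], [0, 0, 0], 0.0878],
    [[0.036, -0.026, 0.002], [0, 0, 0], 0.0878],
    [[0.036, -0.026, 0.002], [0, 0, 0], 0.0878],
    [[0.036, -0.026, 0.002], [0, 0, 0], 0.0878],
    [[0.036, -0.026, 0.002], [0, 0, 0], 0.0878],
    [[0.036, -0.026, 0.002], [0, 0, 0], 0.0878],
    [[0.036, -0.026, 0.002], [0, 0, 0], 0.0878],
  ],
)

```text
t: 0.95
position: [0.4386, -0.253, 0.2066]
tool_rot: [[0.905, 0.426, 0.0], [0.426, -0.905, -0.0], [-0.0, 0.0, -1.0]]
ft_force: [1.1, 0.2, -0.7]
opening: 1.0
```

arm_command(
  commands=[
    [[0, 0, 0], [0, 0, 0], 0.0878],
    [[0, 0, 0], [0, 0, 0], 0.0878],
  ],
)

```text
t: 1.15
position: [0.4384, -0.2539, 0.2065]
tool_rot: [[0.904, 0.428, -0.0], [0.428, -0.904, -0.0], [-0.0, -0.0, -1.0]]
ft_force: [-0.0, -1.1, -0.2]
opening: 1.002
```

```bash
python3 - <<'E'
from h import *
im,s=snap('wrist','w1'); print(s['tool_rot'])
cv2.imwrite('pics/w1b.png',cv2.resize(cv2.imread('pics/w1.png'),None,fx=1.5,fy=1.5,interpolation=2))
E
```

```text
t 1.15 pos [ 0.4384 -0.2539  0.2065]
[[ 9.03718328e-01  4.28127376e-01 -3.66390782e-04]
 [ 4.28127398e-01 -9.03718391e-01 -1.97494760e-05]
 [-3.39569379e-04 -1.39013969e-04 -9.99999933e-01]]
```

View pics/w1b.png

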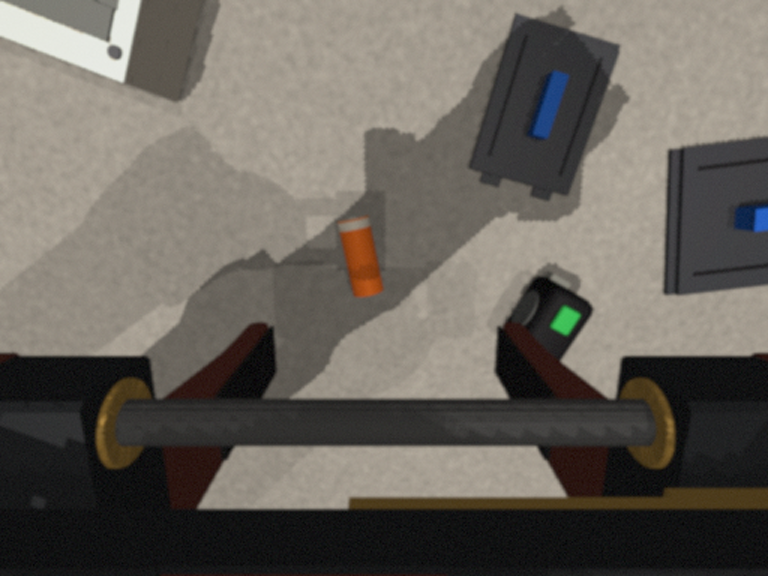

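arm_command(
  commands=[
    [[0.002, -0.02, 0.02], [0, 0, -5.5], 0.0878],
    [[0, 0, 0.028], [0, 0, -5.5], 0.0878],
    [[0, 0, 0.028], [0, 0, 0], 0.0878],
    [[0, 0, 0], [0, 0, 0], 0.07],
    [[0, 0, 0], [0, 0, 0], 0.06],
  ],
)

```text
t: 1.7
position: [0.4308, -0.237, 0.1309]
tool_rot: [[0.809, 0.588, -0.001], [0.588, -0.809, 0.0], [-0.001, -0.001, -1.0]]
ft_force: [-0.1, -0.5, 0.4]
opening: 0.857
```

```bash
python3 - <<'E'
from h import *
im,s=snap('wrist','w2'); print(s['tool_rot'])
a=cv2.imread('pics/w2.png'); cv2.imwrite('pics/w2b.png',cv2.resize(a,None,fx=1.5,fy=1.5,interpolation=2))
for f in ['w1','w2']:
    a,C=load(f); h=cv2.cvtColor(a,cv2.COLOR_BGR2HSV)
    m=cv2.inRange(h,(3,140,60),(20,255,255)); n,l,st,ce=cv2.connectedComponentsWithStats(m)
    i=1+np.argmax(st[1:,4]); pts=np.argwhere(l==i)[:,::-1].astype(np.float32); r=cv2.minAreaRect(pts); b=cv2.boxPoints(r)
    print(f,st[i],b.round(1).tolist()); print(onz(C,b,0.013).round(4).tolist())
E
```

```text
t 1.7 pos [ 0.4308 -0.237   0.1309]
[[ 8.08532082e-01  5.88451201e-01 -1.02772831e-03]
 [ 5.88451625e-01 -8.08532414e-01  1.43743175e-04]
 [-7.46365805e-04 -7.20989360e-04 -9.99999462e-01]]
w1 [ 234  326  278   13 2094] [[234.0, 326.0], [511.0, 326.0], [511.0, 338.0], [234.0, 338.0]]
[[0.2257, -0.3206, 0.013], [0.3955, -0.6792, 0.013], [0.3791, -0.6918, 0.013], [0.2072, -0.3289, 0.013]]
w2 [ 207  325  305   14 2462] [[207.0, 325.0], [511.0, 325.0], [511.0, 338.0], [207.0, 338.0]]
[[0.2705, -0.2862, 0.013], [0.472, -0.5628, 0.013], [0.4602, -0.576, 0.013], [0.2562, -0.2958, 0.013]]
```

View pics/w2b.png

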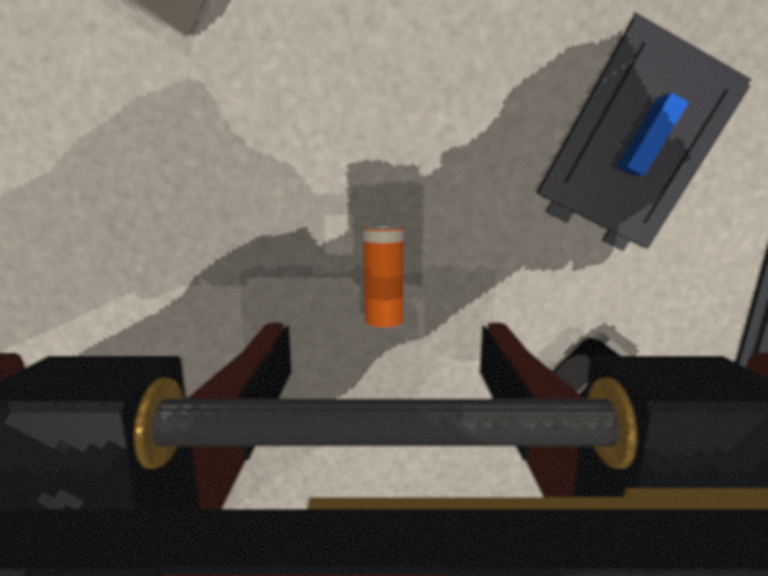

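```bash
python3 - <<'E'
from h import *
V={}
for f,roi in [('w1',(200,120,280,220)),('w2',(220,140,290,235))]:
    a,C=load(f); x0,y0,x1,y1=roi; h=cv2.cvtColor(a[y0:y1,x0:x1],cv2.COLOR_BGR2HSV)
    m=cv2.inRange(h,(3,140,60),(20,255,255)); n,l,st,ce=cv2.connectedComponentsWithStats(m)
    i=1+np.argmax(st[1:,4]); pts=np.argwhere(l==i)[:,::-1].astype(np.float32)+[x0,y0]; r=cv2.minAreaRect(pts.astype(np.float32)); b=cv2.boxPoints(r)
    b=b[np.argsort(b[:,1])]; tp=b[:2].mean(0); bt=b[2:].mean(0)
    V[f]=(C,tp,bt); print(f,tp,bt,onz(C,[tp,bt],0.013).round(4).tolist(), onz(C,[tp,bt],0.026).round(4).tolist())
    p=onz(C,[tp,bt],0.02); d=p[0]-p[1]; print(np.degrees(np.arctan2(d[1],d[0])))
print(tri([(V[f][0],V[f][1]) for f in V])); print(tri([(V[f][0],V[f][2]) for f in V]))
# cover rib top corners: far mid and near mid
print('rib', tri([(V['w1'][0],np.array([549,104])/1.5),(V['w2'][0],np.array([655,134])/1.5)]))
E
```

```text
w1 [236.42244 152.76599] [245.50792 196.89545] [[0.4521, -0.2214, 0.013], [0.4062, -0.255, 0.013]] [[0.4538, -0.2216, 0.026], [0.4095, -0.254, 0.026]]
36.14957963742273
w2 [255. 161.] [255. 217.] [[0.4521, -0.2208, 0.013], [0.4058, -0.2545, 0.013]] [[0.4536, -0.2198, 0.026], [0.4095, -0.2519, 0.026]]
36.03711312120563
(array([ 0.45131909, -0.22134592,  0.00640782]), [np.float64(3.786688311253967e-05), np.float64(3.786688311282107e-05)])
(array([ 0.40495325, -0.25529976,  0.0091231 ]), [np.float64(0.00021060882399961047), np.float64(0.00021060882399915354)])
rib (array([ 0.60158926, -0.31491734,  0.01689348]), [np.float64(0.00021351704655370735), np.float64(0.00021351704655395604)])
```

```bash
python3 - <<'E'
from h import *
ps=np.radians(36.1); ax=np.array([np.cos(ps),np.sin(ps),0]); lat=np.array([-ax[1],ax[0],0])
a=np.linspace(0,2*np.pi,73)
def ring(c,x,r=.013): return c+ax*x+r*np.cos(a)[:,None]*lat+r*np.sin(a)[:,None]*np.array([0,0,1])
for f,roi in [('w1',(200,120,280,220)),('w2',(220,140,290,235))]:
    im,C=load(f); 
    for c in [np.array([.433,-.235,.013])]:
        m=proj(C,ring(c,-.0325)); p=proj(C,ring(c,.0305)); print(f,'model -end max v',m[:,1].max(),'u',m[:,0].min(),m[:,0].max(),'+ end min v',p[:,1].min(),'maxv',p[:,1].max(),'u',p[:,0].min(),p[:,0].max())
        print('px per mm along', (proj(C,[c+ax*.001])-proj(C,[c])))
    g=im.astype(int); u=int(np.mean(m[:,0]))
    print([ (v,g[v,u].tolist()) for v in list(range(144,166,1))]); 
    print([ (v,g[v,u].tolist()) for v in list(range(192,222))] )
E
```

```text
w1 model -end max v 199.52351008623427 u 235.0232835504431 255.13019927063058 + end min v 144.91825206129622 maxv 149.37449608236125 u 224.50331567650588 245.46469788098605
px per mm along [[-0.1602021  -0.78067354]]
[(144, [59, 80, 109]), (145, [80, 96, 117]), (146, [95, 108, 119]), (147, [102, 114, 120]), (148, [101, 113, 120]), (149, [100, 111, 120]), (150, [93, 108, 125]), (151, [68, 91, 131]), (152, [37, 71, 135]), (153, [19, 64, 138]), (154, [16, 60, 138]), (155, [18, 64, 140]), (156, [18, 62, 142]), (157, [14, 64, 142]), (158, [17, 65, 143]), (159, [16, 64, 144]), (160, [19, 67, 146]), (161, [18, 68, 146]), (162, [14, 66, 145]), (163, [17, 67, 148]), (164, [18, 66, 148]), (165, [15, 67, 148])]
[(192, [25, 83, 177]), (193, [28, 82, 176]), (194, [23, 81, 175]), (195, [25, 81, 174]), (196, [33, 83, 169]), (197, [51, 82, 142]), (198, [73, 87, 111]), (199, [84, 91, 97]), (200, [80, 87, 91]), (201, [83, 90, 94]), (202, [82, 90, 95]), (203, [81, 88, 91]), (204, [84, 91, 94]), (205, [84, 90, 94]), (206, [82, 91, 94]), (207, [84, 89, 95]), (208, [85, 92, 96]), (209, [83, 90, 94]), (210
[... 954 characters left out ...]
, [28, 84, 176]), (165, [29, 83, 176])]
[(192, [20, 69, 149]), (193, [16, 67, 147]), (194, [22, 70, 148]), (195, [18, 67, 148]), (196, [22, 69, 148]), (197, [21, 68, 148]), (198, [21, 70, 147]), (199, [25, 73, 157]), (200, [24, 79, 171]), (201, [26, 87, 186]), (202, [28, 88, 189]), (203, [25, 89, 188]), (204, [27, 87, 189]), (205, [28, 90, 191]), (206, [33, 91, 190]), (207, [28, 87, 190]), (208, [27, 88, 188]), (209, [28, 88, 188]), (210, [31, 89, 190]), (211, [27, 90, 189]), (212, [30, 90, 189]), (213, [26, 87, 189]), (214, [30, 90, 191]), (215, [25, 88, 188]), (216, [24, 86, 186]), (217, [45, 88, 173]), (218, [72, 92, 137]), (219, [84, 93, 107]), (220, [89, 97, 100]), (221, [88, 95, 101])]
```

arm_command(
  commands=[
    [[0.01, 0, 0.03], [0, 0, 0], 0.06],
    [[0, 0, 0.045], [0, 0, 0], 0.06],
    [[0, 0, 0.035], [0, 0, 0], 0.06],
    [[0, 0, 0.015], [0, 0, 0], 0.06],
    [[0, 0, 0.003], [0, 0, 0], 0.06],
    [[0, 0, 0], [0, 0, 0], 0.06],
  ],
)

```text
t: 2.35
position: [0.4403, -0.2306, 0.0035]
tool_rot: [[0.807, 0.59, 0.001], [0.59, -0.807, -0.001], [0.0, 0.001, -1.0]]
ft_force: [0.0, 1.1, -0.2]
opening: 0.68
```

arm_command(
  commands=[
    [[0, 0, 0], [0, 0, 0], 0.01],
    [[0, 0, 0], [0, 0, 0], 0.01],
    [[0, 0, 0], [0, 0, 0], 0.01],
    [[0, 0, 0], [0, 0, 0], 0.01],
    [[0, 0, 0], [0, 0, 0], 0.01],
  ],
  grip_force=40,
)

```text
t: 2.85
position: [0.4397, -0.2299, 0.003]
tool_rot: [[0.807, 0.591, 0.0], [0.591, -0.807, -0.0], [0.0, 0.001, -1.0]]
ft_force: [0.9, -0.4, 2.6]
opening: 0.286
```

```bash
python3 - <<'E'
from h import *
im,s=snap('wrist','w3'); print(s['tool_rot'],s['opening']*.0878)
cv2.imwrite('pics/w3b.png',cv2.resize(cv2.imread('pics/w3.png'),None,fx=1.5,fy=1.5,interpolation=2))
E
```

```text
t 2.85 pos [ 0.4397 -0.2299  0.003 ]
[[ 8.06970923e-01  5.90590965e-01  4.91418310e-04]
 [ 5.90591121e-01 -8.06970913e-01 -2.68637231e-04]
 [ 2.37905561e-04  5.07009725e-04 -9.99999843e-01]] 0.02508934183682426
```

View pics/w3b.png

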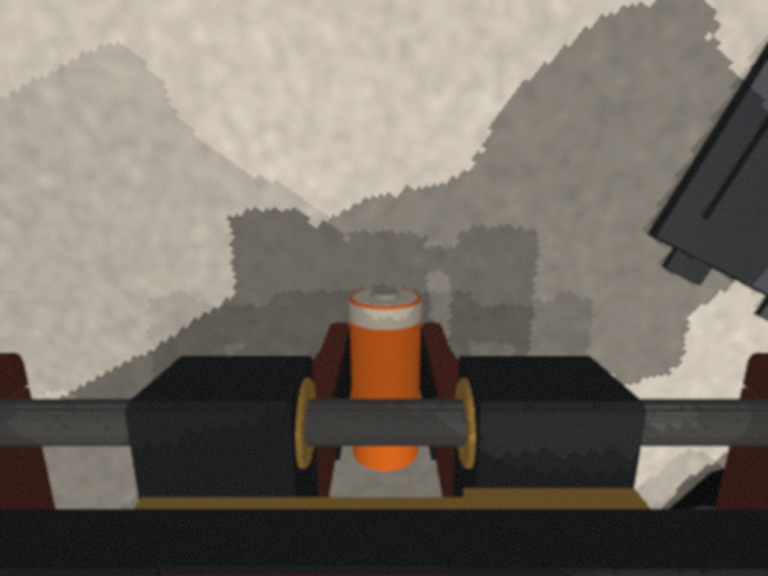

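```bash
python3 - <<'E'
from h import *
im,C=load('w3'); import json; s=json.load(open('pics/w3.json')); R=np.array(s['tool_rot']); p=np.array(s['position'])
a=np.linspace(0,2*np.pi,73)
for off in [.0045,.0055,.0065]:
    ring=lambda x,r=.013: proj(C,(np.c_[0*a+x-off, r*np.cos(a), -.010+r*np.sin(a)])@R.T+p)
    m=ring(-.0325);q=ring(.0305);b=ring(.0325,.005)
    print(off,'-end maxv',m[:,1].max()*1.5,'+end v',q[:,1].min()*1.5,q[:,1].max()*1.5,'u',q[:,0].min()*1.5,q[:,0].max()*1.5,'btn',b[:,1].min()*1.5,b[:,1].max()*1.5)
crop=cv2.imread('pics/w3.png')[185:320,220:295]; cv2.imwrite('pics/w3c.png',cv2.resize(crop,None,fx=4.4,fy=4.4,interpolation=0))
E
```

```text
0.0045 -end maxv 467.86603846557966 +end v 284.59579652263733 302.99928942388567 u 346.28810789819823 418.4363457519569 btn 284.43125685203995 291.15920762625433
0.0055 -end maxv 470.2300865517585 +end v 287.08067587714146 305.88695716804034 u 346.3445658738186 418.3812935915771 btn 287.0431686590828 293.92728467958676
0.0065 -end maxv 472.58700642509064 +end v 289.5585043527896 308.7650040568295 u 346.40084957209433 418.32641131532773 btn 289.6472915440043 296.68658063040806
```

View pics/w3c.png

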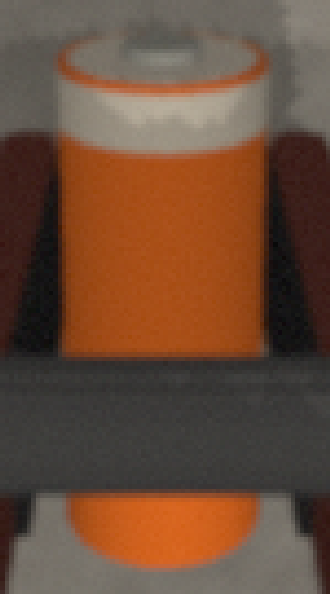

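arm_command(
  commands=[
    [[0, 0, -0.03], [0, 0, 0], 0.01],
    [[0, 0, -0.045], [0, 0, 0], 0.01],
    [[0, 0, -0.045], [0, 0, 7.9], 0.01],
    [[0, 0, -0.045], [0, 0, 7.9], 0.01],
    [[0, 0, -0.045], [0, 0, 7.9], 0.01],
    [[0, 0, -0.045], [0, 0, 7.9], 0.01],
  ],
)

```text
t: 3.5
position: [0.4389, -0.2296, 0.2595]
tool_rot: [[0.997, 0.075, 0.0], [0.075, -0.997, 0.0], [0.0, -0.0, -1.0]]
ft_force: [0.9, -0.5, -1.4]
opening: 0.288
```

arm_command(
  commands=[
    [[0.014, -0.038, -0.003], [0, 0, 0], 0.01],
    [[0.014, -0.038, -0.003], [0, 0, 0], 0.01],
    [[0.014, -0.038, -0.003], [0, 0, 0], 0.01],
    [[0.014, -0.038, -0.003], [0, 0, 0], 0.01],
    [[0.014, -0.038, -0.003], [0, 0, 0], 0.01],
    [[0.014, -0.038, -0.003], [0, 0, 0], 0.01],
    [[0, 0, 0], [0, 0, 0], 0.01],
    [[0, 0, 0], [0, 0, 0], 0.01],
  ],
)

```text
t: 4.3
position: [0.5047, 0.0049, 0.2753]
tool_rot: [[0.997, 0.083, -0.001], [0.083, -0.997, -0.0], [-0.001, 0.0, -1.0]]
ft_force: [0.2, -0.8, -1.2]
opening: 0.287
```

```bash
python3 - <<'E'
from h import *
im,s=snap('wrist','w4'); print(s['tool_rot'],s['opening']*.0878)
cv2.imwrite('pics/w4b.png',cv2.resize(cv2.imread('pics/w4.png'),None,fx=1.5,fy=1.5,interpolation=2))
E
```

```text
t 4.3 pos [0.5047 0.0049 0.2753]
[[ 9.96585224e-01  8.25669707e-02 -7.65602283e-04]
 [ 8.25668573e-02 -9.96585512e-01 -1.78548833e-04]
 [-7.77730380e-04  1.14725754e-04 -9.99999691e-01]] 0.025177320657000526
```

View pics/w4b.png

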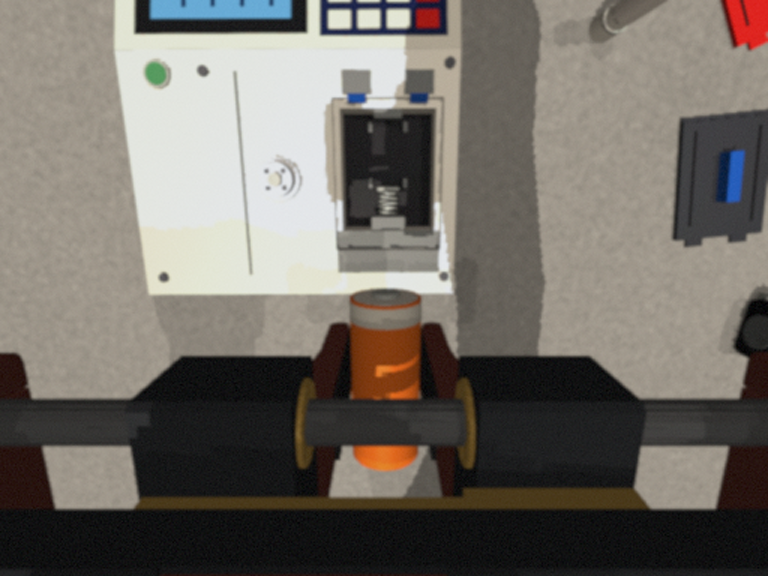

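arm_command(
  commands=[
    [[0.015, 0, 0.03], [0, 0, 0], 0.01],
    [[0, 0, 0.04], [0, 0, 0], 0.01],
    [[0, 0, 0.03], [0, 0, 0], 0.01],
    [[0, 0, 0], [0, 0, 0], 0.01],
    [[0, 0, 0], [0, 0, 0], 0.01],
  ],
)

```text
t: 4.85
position: [0.5198, 0.0041, 0.176]
tool_rot: [[0.997, 0.078, -0.001], [0.078, -0.997, -0.0], [-0.001, 0.0, -1.0]]
ft_force: [0.8, 0.5, -0.7]
opening: 0.291
```

```bash
python3 - <<'E'
from h import *
im,s=snap('wrist','w5'); print(s['tool_rot'],s['opening']*.0878)
cv2.imwrite('pics/w5c.png',cv2.resize(cv2.imread('pics/w5.png')[0:200,180:340],None,fx=3,fy=3,interpolation=2))
cv2.imwrite('pics/w4c.png',cv2.resize(cv2.imread('pics/w4.png')[20:200,180:340],None,fx=3.3,fy=3.3,interpolation=2))
E
```

```text
t 4.85 pos [0.5198 0.0041 0.176 ]
[[ 9.96922388e-01  7.83901351e-02 -8.60012768e-04]
 [ 7.83898308e-02 -9.96922709e-01 -3.82035164e-04]
 [-8.87314046e-04  3.13443152e-04 -9.99999557e-01]] 0.02553728075234879
```

View pics/w5c.png

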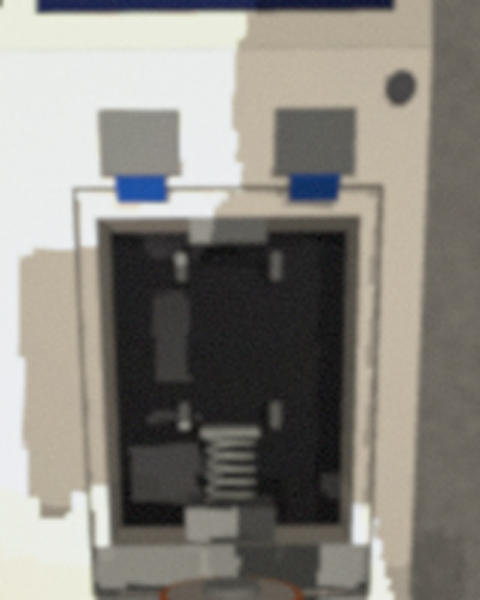

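View pics/w4c.png

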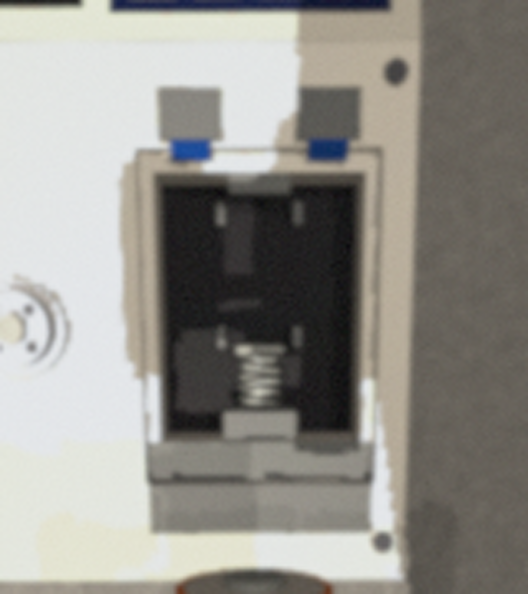

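```bash
cat > fit.py <<'E'
from h import *
from scipy.optimize import least_squares
o={'w5':lambda p:np.array(p)/3+[180,0]-.33,'w4':lambda p:np.array(p)/3.3+[180,20]-.35}
# seat-frame points mm
obs=[('w5',(59,43.2,6),(75,187)),('w5',(59,-43.2,6),(381,185)),
('w5',(52,38,0),(98,219)),('w5',(52,-38,0),(360,216)),('w5',(-44,38,0),(112,545)),('w5',(-44,-38,0),(356,545)),
('w4',(59,43.2,6),(137,151)),('w4',(59,-43.2,6),(381,151)),
('w4',(52,38,0),(154,173)),('w4',(52,-38,0),(366,173)),('w4',(-44,38,0),(163,442)),('w4',(-44,-38,0),(362,442)),
('w4',(-59,36,8),(150,482)),('w4',(-59,-36,8),(372,482))]
Cs={f:load(f)[1] for f in o}
def W(q,P):
    x,y,ps,z=q; c,s=np.cos(ps),np.sin(ps); P=np.array(P)/1000
    return np.array([x+c*P[0]-s*P[1],y+s*P[0]+c*P[1],z+P[2]])
def res(q,sel=obs): return np.concatenate([proj(Cs[f],W(q,P))[0]-o[f](u) for f,P,u in sel])
if __name__=='__main__':
    for sel in [obs,[x for x in obs if x[0]=='w4'],[x for x in obs if x[0]=='w5']]:
        r=least_squares(res,[.58,.01,.08,.072],args=(sel,),loss='soft_l1'); print(r.x.round(4),np.degrees(r.x[2]).round(2)); 
        if sel is obs: print(res(r.x).reshape(-1,2).round(1).tolist()); q=r.x
    print('bay',W(q,(17.5,0,-18)))
    for n,P in [('spring plate top',(17.5-26.5,0,-18+12)),('lip',(45,0,-3.5)),('lipTop',(45,11,0)),('lipTop',(45,-11,0)),('cheekTop',(17.5+23,13.4,-21)),('cheek',(17.5+23,-13.4,-21)),('ck',(17.5-23,13.4,-21)),('ck',(17.5-23,-13.4,-21))]:
        p=[proj(Cs[f],W(q,P))[0] for f in ['w5','w4']]; print(n,((p[0]+.33-[180,0])*3).round(0),((p[1]+.35-[180,20])*3.3).round(0))
E
python3 fit.py
```

```text
[0.5736 0.0074 0.0911 0.0704] 5.22
[[-0.1, 0.8], [1.0, 0.2], [-0.1, 0.1], [0.6, 0.0], [0.1, 0.2], [-0.6, -0.7], [-0.2, -0.4], [0.5, -0.9], [-0.1, 0.2], [-0.2, -0.3], [-0.4, -0.0], [-0.5, -0.5], [4.9, 0.6], [-4.7, 0.2]]
[0.5735 0.0072 0.0906 0.0698] 5.19
[0.5737 0.0075 0.0913 0.0704] 5.23
bay [0.59103591 0.00895227 0.05239671]
spring plate top [232. 430.] [260. 347.]
lip [230. 245.] [260. 195.]
lipTop [192. 244.] [229. 194.]
lipTop [268. 243.] [290. 193.]
cheekTop [187. 268.] [224. 214.]
cheek [273. 267.] [294. 214.]
ck [191. 416.] [226. 338.]
ck [273. 415.] [294. 337.]
```

arm_command(
  commands=[
    [[0.02, 0, 0.01], [0, 0, -0.7], 0.01],
    [[0.025, 0, 0.02], [0, 0, 0], 0.01],
    [[0.02, 0, 0.02], [0, 0, 0], 0.01],
    [[0.012, 0, 0.02], [0, 0, 0], 0.01],
    [[0, 0, 0.012], [0, 0, 0], 0.01],
    [[0, 0, 0], [0, 0, 0], 0.01],
    [[0, 0, 0], [0, 0, 0], 0.01],
  ],
)

```text
t: 5.6
position: [0.5965, 0.012, 0.0949]
tool_rot: [[0.996, 0.092, 0.001], [0.092, -0.996, -0.0], [0.001, 0.0, -1.0]]
ft_force: [0.0, 0.2, -0.5]
opening: 0.285
```

```bash
python3 - <<'E'
from h import *
im,s=snap('wrist','w6'); print(s['tool_rot'],s['opening']*.0878)
cv2.imwrite('pics/w6c.png',cv2.resize(cv2.imread('pics/w6.png')[120:345,160:350],None,fx=2.6,fy=2.6,interpolation=2))
E
```

```text
t 5.6 pos [0.5965 0.012  0.0949]
[[ 9.95752268e-01  9.20687574e-02  8.75020549e-04]
 [ 9.20689459e-02 -9.95752619e-01 -1.77504387e-04]
 [ 8.54961394e-04  2.57312615e-04 -9.99999601e-01]] 0.02504563565592089
```

View pics/w6c.png

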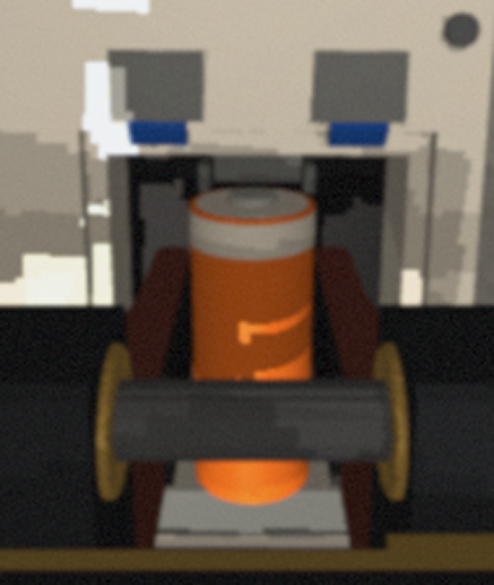

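```bash
python3 - <<'E'
from fit import *
C=load('w6')[1]
for z in (.0704,.0720):
  q=[.5736,.0074,.0911,z]
  for n,P in [('recessTL',(59,43.2,6)),('recTR',(59,-43.2,6)),('pit+x L',(52,38,0)),('pit+x R',(52,-38,0)),('nose',(55,24,4.6)),('nose',(55,-24,4.6)),('keepfront',(-59,0,8)),('pocket?',(-44,0,0))]:
    print(n,((proj(C,W(q,P))[0]+.4-[160,120])*2.6).round(1))
E
```

```text
recessTL [ 81.7 129.6]
recTR [438.2 130.3]
pit+x L [108.9 153.1]
pit+x R [410.2 153.7]
nose [162.1 144.9]
nose [357.7 145.3]
keepfront [258.1 552. ]
pocket? [258.1 486.5]
recessTL [ 80.2 130.7]
recTR [439.8 131.4]
pit+x L [107.8 154.4]
pit+x R [411.5 155. ]
nose [161.3 146.1]
nose [358.6 146.5]
keepfront [258.1 556.1]
pocket? [258.1 490.1]
```

arm_command(
  commands=[
    [[0.01, 0.0016, 0], [0, 8.33, 0], 0.01],
    [[0, 0, 0], [0, 8.33, 0], 0.01],
    [[0, 0, 0], [0, 8.34, 0], 0.01],
    [[0, 0, 0], [0, 0, 0], 0.01],
    [[0, 0, 0], [0, 0, 0], 0.01],
  ],
)

```text
t: 6.15
position: [0.6069, 0.0109, 0.0947]
tool_rot: [[0.907, 0.092, 0.41], [0.085, -0.996, 0.035], [0.411, 0.003, -0.911]]
ft_force: [1.0, 0.8, -0.6]
opening: 0.29
```

```bash
cat > st.py <<'E'
from h import *
# report TCP, cell centre in bay frame; offsets
BAY=np.array([.591,.0099,.0535]); PS=np.radians(5.2)
B=np.array([[np.cos(PS),-np.sin(PS),0],[np.sin(PS),np.cos(PS),0],[0,0,1]])
def st(s=None):
    s=s or sense(); R=np.array(s['tool_rot']); p=np.array(s['position'])
    c=p+R@np.array([-.0057,0,-.010])
    print('t',round(s['t'],2),'TCPbay',(B.T@(p-BAY)*1e3).round(1),'cellbay',(B.T@(c-BAY)*1e3).round(1),'tilt',np.degrees(np.arctan2(R[2,0],np.hypot(R[0,0],R[1,0]))).round(2),'yaw',np.degrees(np.arctan2(R[1,0],R[0,0])).round(2),'roll',np.degrees(R[2,1]).round(2),'F',(B.T@np.array(s['ft_force'])).round(1),'open',round(s['opening']*87.8,1))
    return B.T@R,B.T@(p-BAY)
def go(cx,cz,th,y=0):
    "shift in current tool axes needed so that cell centre is at (cx,y,cz) mm with tilt th (turn applied after shift)"
    R,p=st(); t=np.radians(th); tx=np.array([np.cos(t),0,np.sin(t)]); tz=np.array([np.sin(t),0,-np.cos(t)])
    tgt=np.array([cx,y,cz])/1e3+.0057*tx+.010*tz
    print('-> shift mm in tool',(R.T@(tgt-p)*1e3).round(2))
if __name__=='__main__':
    import sys
    a=list(map(float,sys.argv[1:]))
    go(*a) if a else st()
E
python3 st.py 6 20 25
```

```text
t 6.15 TCPbay [15.9 -0.5 41.2] cellbay [ 6.6 -0.5 47.9] tilt 24.29 yaw 5.33 roll 0.16 F [ 1.1  0.7 -0.6] open 25.5
-> shift mm in tool [-11.95  -0.56  25.14]
```

arm_command(
  commands=[
    [[-0.004, -0.0003, 0.009], [0, 0, 0], 0.01],
    [[-0.004, 0, 0.009], [0, 0, 0], 0.01],
    [[-0.003, 0, 0.006], [0, 0, 0], 0.01],
    [[0, 0, 0], [0, 0, 0], 0.01],
  ],
)

```text
t: 6.55
position: [0.6079, 0.0115, 0.0663]
tool_rot: [[0.907, 0.092, 0.411], [0.084, -0.996, 0.036], [0.412, 0.002, -0.911]]
ft_force: [-2.6, -1.3, 5.7]
opening: 0.286
```

```bash
python3 st.py -8.5 19.5 25; python3 - <<'E'
from h import *
im,s=snap('wrist','w7'); cv2.imwrite('pics/w7c.png',cv2.resize(cv2.imread('pics/w7.png')[60:345,130:380],None,fx=2,fy=2,interpolation=2))
a=snapshot('scene')[:,:,::-1][130:250,210:350]; cv2.imwrite('pics/s7.png',cv2.resize(a,None,fx=5,fy=5,interpolation=2))
E
```

```text
t 6.55 TCPbay [17.   0.1 12.8] cellbay [ 7.7  0.1 19.6] tilt 24.34 yaw 5.31 roll 0.09 F [-2.7 -1.1  5.7] open 25.2
-> shift mm in tool [-14.66   0.03  -6.69]
t 6.55 pos [0.6079 0.0115 0.0663]
```

View pics/w7c.png

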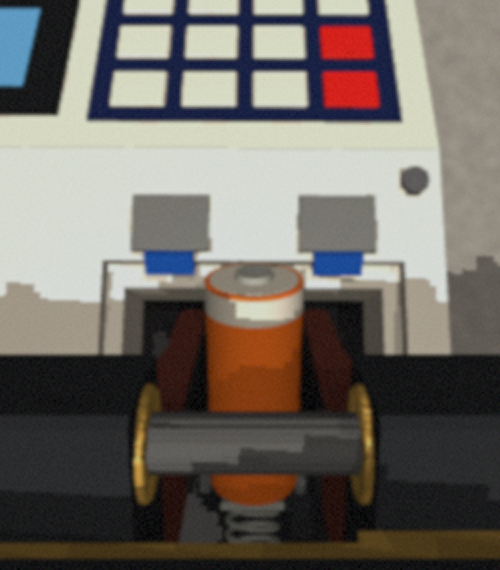

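View pics/s7.png

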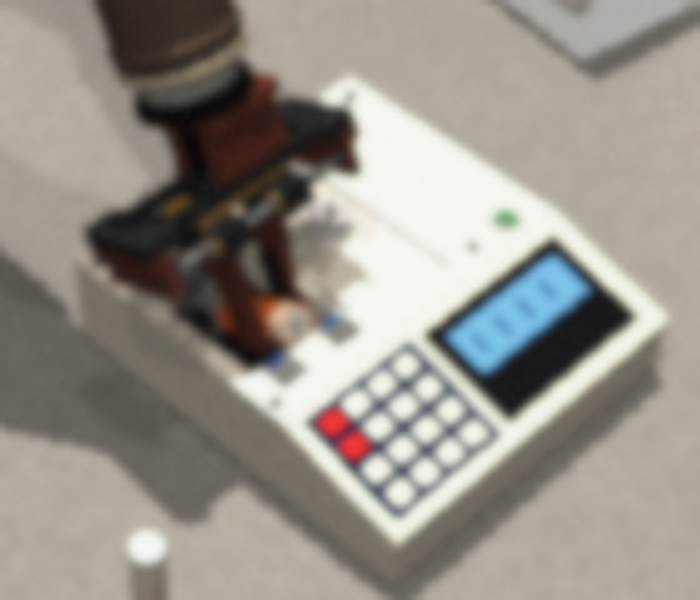

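arm_command(
  commands=[
    [[-0.0025, 0, -0.0022], [0, 0.3, 0], 0.01],
    [[-0.003, 0, -0.0013], [0, 0.3, 0], 0.01],
    [[-0.003, 0, -0.0013], [0, 0, 0], 0.01],
    [[0, 0, 0], [0, 0, 0], 0.01],
  ],
)

```text
t: 7.05
position: [0.5976, 0.0106, 0.0681]
tool_rot: [[0.902, 0.092, 0.421], [0.084, -0.996, 0.038], [0.423, 0.001, -0.906]]
ft_force: [3.4, 0.9, -0.9]
opening: 0.289
```

```bash
python3 st.py -8.5 19.5 25
```

```text
t 7.05 TCPbay [ 6.6  0.1 14.6] cellbay [-2.8  0.1 21.3] tilt 25.01 yaw 5.31 roll 0.08 F [ 3.5  0.5 -0.9] open 25.4
-> shift mm in tool [-5.91  0.09 -0.8 ]
```

arm_command(
  commands=[
    [[-0.003, 0, -0.0007], [0, 0, 0], 0.01],
    [[-0.003, 0, -0.0007], [0, 0, 0], 0.01],
    [[0, 0, 0], [0, 0, 0], 0.01],
  ],
)

```text
t: 7.35
position: [0.5928, 0.0102, 0.0678]
tool_rot: [[0.901, 0.092, 0.423], [0.084, -0.996, 0.038], [0.425, 0.001, -0.905]]
ft_force: [5.0, 0.2, 2.6]
opening: 0.289
```

```bash
python3 st.py -8.5 14 25; python3 - <<'E'
from h import *
im,s=snap('wrist','w8'); cv2.imwrite('pics/w8c.png',cv2.resize(cv2.imread('pics/w8.png')[60:345,130:380],None,fx=2,fy=2,interpolation=2))
E
```

```text
t 7.35 TCPbay [ 1.8  0.1 14.3] cellbay [-7.6  0.1 20.9] tilt 25.15 yaw 5.3 roll 0.06 F [ 5.  -0.2  2.6] open 25.4
-> shift mm in tool [-3.8   0.08  5.91]
t 7.35 pos [0.5928 0.0102 0.0678]
```

View pics/w8c.png

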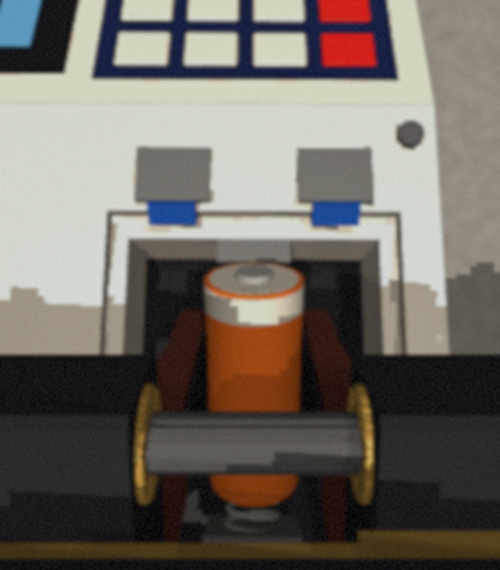

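arm_command(
  commands=[
    [[-0.002, 0, 0.0015], [0, 0, 0], 0.01],
    [[-0.0015, 0, 0.0025], [0, 0, 0], 0.01],
    [[-0.0008, 0, 0.002], [0, 0, 0], 0.01],
    [[0, 0, 0], [0, 0, 0], 0.01],
  ],
)

```text
t: 7.8
position: [0.5916, 0.0103, 0.0603]
tool_rot: [[0.901, 0.092, 0.423], [0.084, -0.996, 0.039], [0.425, 0.001, -0.905]]
ft_force: [8.3, 1.2, -1.2]
opening: 0.284
```

```bash
python3 st.py -8.5 14 25
```

```text
t 7.8 TCPbay [0.7 0.3 6.8] cellbay [-8.7  0.3 13.4] tilt 25.13 yaw 5.31 roll 0.04 F [ 8.4  0.4 -1.2] open 24.9
-> shift mm in tool [ 0.43  0.33 -0.43]
```

arm_command(
  commands=[
    [[-0.0017, 0.0002, 0.0027], [0, -5, 0], 0.01],
    [[0, 0, 0], [0, 0, 0], 0.01],
    [[-0.0017, 0, 0.0026], [0, -5, 0], 0.01],
    [[0, 0, 0], [0, 0, 0], 0.01],
  ],
)

```text
t: 8.2
position: [0.5924, 0.0093, 0.0547]
tool_rot: [[0.961, 0.09, 0.26], [0.087, -0.996, 0.023], [0.261, 0.0, -0.965]]
ft_force: [7.1, -0.9, 2.8]
opening: 0.288
```

```bash
python3 st.py -8.5 6.2 10
```

```text
t 8.2 TCPbay [ 1.3 -0.7  1.2] cellbay [-6.8 -0.7  9.3] tilt 15.11 yaw 5.2 roll 0.02 F [ 7.  -1.5  2.8] open 25.2
-> shift mm in tool [-3.36 -0.74  3.06]
```

arm_command(
  commands=[
    [[-0.0032, -0.0003, 0.003], [0, -5, 0], 0.01],
    [[0, 0, 0], [0, 0, 0], 0.01],
  ],
)

```text
t: 8.4
position: [0.5902, 0.0096, 0.0508]
tool_rot: [[0.98, 0.091, 0.175], [0.09, -0.996, 0.015], [0.176, 0.001, -0.984]]
ft_force: [7.8, -0.4, 3.0]
opening: 0.287
```

```bash
python3 st.py -8.5 3.5 5
```

```text
t 8.4 TCPbay [-0.8 -0.2 -2.7] cellbay [-8.1 -0.2  6.1] tilt 10.14 yaw 5.22 roll 0.03 F [ 7.8 -1.1  3. ] open 25.2
-> shift mm in tool [-1.73 -0.22  2.96]
```

arm_command(
  commands=[
    [[-0.0017, 0, 0.0029], [0, -5, 0], 0.01],
    [[0, 0, 0], [0, 0, 0], 0.01],
  ],
)

```text
t: 8.6
position: [0.5891, 0.0096, 0.0474]
tool_rot: [[0.992, 0.091, 0.089], [0.091, -0.996, 0.007], [0.09, 0.001, -0.996]]
ft_force: [7.6, 0.4, 4.0]
opening: 0.29
```

```bash
python3 st.py -8.5 0.5 0
```

```text
t 8.6 TCPbay [-2.  -0.1 -6.1] cellbay [-8.5 -0.1  3.3] tilt 5.14 yaw 5.23 roll 0.04 F [ 7.6 -0.3  4. ] open 25.5
-> shift mm in tool [-1.14 -0.08  3.29]
```

arm_command(
  commands=[
    [[-0.001, 0, 0.003], [0, -5.1, 0], 0.01],
    [[0, 0, 0], [0, 0, 0], 0.01],
    [[0, 0, 0], [0, 0, 0], 0.01],
  ],
)

```text
t: 8.9
position: [0.5878, 0.0096, 0.0441]
tool_rot: [[0.996, 0.091, 0.003], [0.091, -0.996, -0.001], [0.003, 0.001, -1.0]]
ft_force: [8.7, -0.1, 3.9]
opening: 0.285
```

```bash
python3 st.py 0 0.3 0; python3 - <<'E'
from h import *
im,s=snap('wrist','w9'); cv2.imwrite('pics/w9c.png',cv2.resize(cv2.imread('pics/w9.png')[100:345,130:380],None,fx=2.4,fy=2.4,interpolation=2))
E
```

```text
t 8.9 TCPbay [-3.2 -0.1 -9.4] cellbay [-9.  -0.   0.6] tilt 0.15 yaw 5.24 roll 0.07 F [ 8.7 -0.9  3.9] open 25.0
-> shift mm in tool [ 8.95 -0.05  0.31]
t 8.9 pos [0.5878 0.0096 0.0441]
```

View pics/w9c.png

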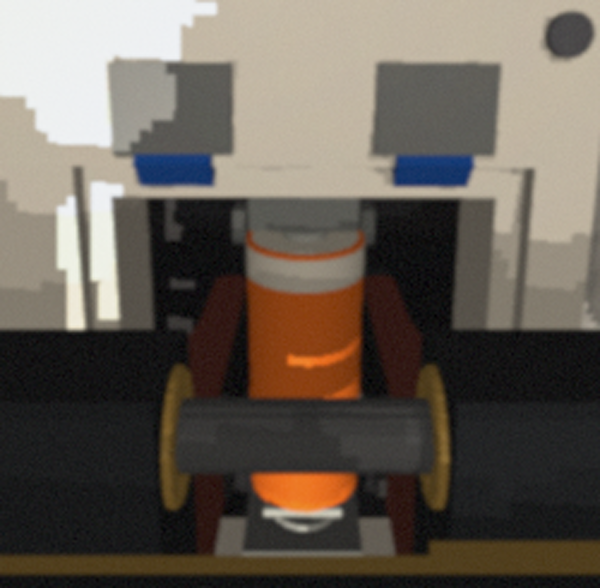

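arm_command(
  commands=[
    [[0.002, 0, 0.0003], [0, 0, 0], 0.01],
    [[0.003, 0, 0], [0, 0, 0], 0.01],
    [[0, 0, 0], [0, 0, 0], 0.01],
  ],
)

```text
t: 9.25
position: [0.591, 0.0098, 0.0436]
tool_rot: [[0.996, 0.091, 0.0], [0.091, -0.996, -0.002], [-0.0, 0.002, -1.0]]
ft_force: [5.8, 1.0, 5.4]
opening: 0.287
```

```bash
python3 st.py 0 0.3 0
```

```text
t 9.25 TCPbay [ 0.  -0.1 -9.9] cellbay [-5.7 -0.   0.1] tilt -0.01 yaw 5.25 roll 0.1 F [5.9 0.4 5.4] open 25.2
-> shift mm in tool [ 5.68 -0.05 -0.24]
```

arm_command(
  commands=[
    [[0.003, 0, 0], [0, 0, 0], 0.01],
    [[0.002, 0, 0], [0, 0, 0], 0.01],
    [[0, 0, 0], [0, 0, 0], 0.01],
  ],
)

```text
t: 9.55
position: [0.5935, 0.0101, 0.0431]
tool_rot: [[0.996, 0.091, -0.005], [0.091, -0.996, -0.003], [-0.005, 0.002, -1.0]]
ft_force: [-1.5, -0.6, 9.9]
opening: 0.284
```

```bash
python3 st.py 0 0.3 0; python3 - <<'E'
from h import *
im,s=snap('wrist','w10'); cv2.imwrite('pics/w10c.png',cv2.resize(cv2.imread('pics/w10.png')[100:345,130:380],None,fx=2.4,fy=2.4,interpolation=2))
E
```

```text
t 9.55 TCPbay [  2.5  -0.  -10.4] cellbay [-3.1 -0.  -0.4] tilt -0.28 yaw 5.25 roll 0.13 F [-1.5 -0.4  9.9] open 25.0
-> shift mm in tool [ 3.15 -0.03 -0.7 ]
t 9.55 pos [0.5935 0.0101 0.0431]
```

View pics/w10c.png

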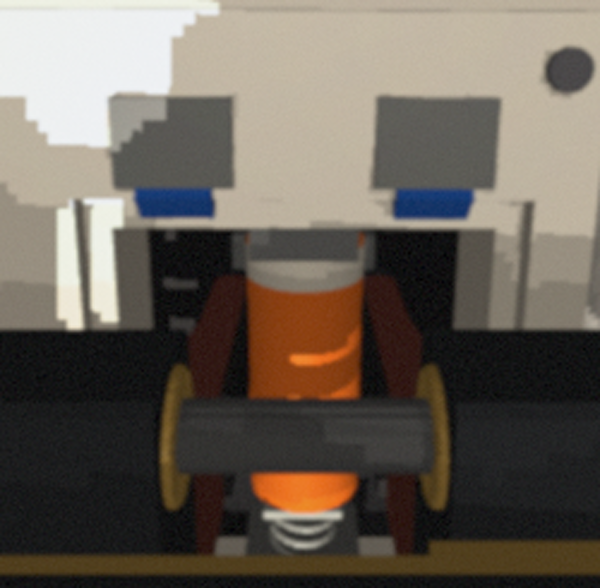

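arm_command(
  commands=[
    [[0, 0, -0.0005], [0, 0, 0], 0.032],
    [[0, 0, 0], [0, 0, 0], 0.036],
    [[0, 0, 0], [0, 0, 0], 0.04],
    [[0, 0, 0], [0, 0, 0], 0.04],
  ],
)

```text
t: 10.0
position: [0.594, 0.0101, 0.0428]
tool_rot: [[0.996, 0.092, -0.004], [0.092, -0.996, -0.002], [-0.004, 0.002, -1.0]]
ft_force: [0.6, 0.0, -0.1]
opening: 0.453
```

```bash
python3 st.py; python3 - <<'E'
from h import *
im,s=snap('wrist','w11'); cv2.imwrite('pics/w11c.png',cv2.resize(cv2.imread('pics/w11.png')[100:345,130:380],None,fx=2.4,fy=2.4,interpolation=2))
E
```

```text
t 10.0 TCPbay [  3.   -0.1 -10.7] cellbay [-2.7 -0.1 -0.6] tilt -0.22 yaw 5.25 roll 0.09 F [ 0.6 -0.  -0.1] open 39.8
t 10.0 pos [0.594  0.0101 0.0428]
```

View pics/w11c.png

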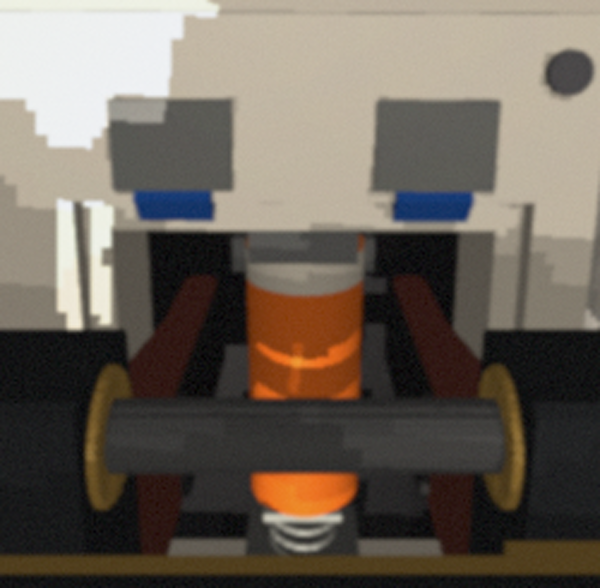

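arm_command(
  commands=[
    [[0, 0, 0], [0, 0, 0], 0.04],
    [[0, 0, -0.01], [0, 0, 0], 0.04],
    [[0, 0, -0.02], [0, 0, 0], 0.04],
    [[0, 0, -0.035], [0, 0, 0], 0.04],
    [[-0.02, 0, -0.04], [0, 0, 0], 0.0878],
    [[-0.035, 0, -0.03], [0, 0, 0], 0.0878],
    [[-0.02, 0, 0], [0, 0, 0], 0.0878],
    [[0, 0, 0], [0, 0, 0], 0.0878],
  ],
)

```text
t: 10.85
position: [0.5186, 0.0032, 0.1803]
tool_rot: [[0.996, 0.092, -0.001], [0.092, -0.996, -0.004], [-0.002, 0.004, -1.0]]
ft_force: [0.3, -0.9, -0.2]
opening: 0.783
```

```bash
python3 st.py; python3 - <<'E'
from h import *
im,s=snap('wrist','w12'); cv2.imwrite('pics/w12c.png',cv2.resize(cv2.imread('pics/w12.png')[0:200,160:360],None,fx=3,fy=3,interpolation=2))
C=load('w12')[1]
from fit import W
q=[.5736,.0074,.0911,.0715]
a=np.linspace(0,2*np.pi,73)
def ring(x,r): return np.array([W(q,(17.5+x,r*np.cos(t),-18+r*np.sin(t))) for t in a])
m=proj(C,ring(-32.5,13)); print('-end v range',(m[:,1].min()*3,m[:,1].max()*3),'u',(m[:,0].min()-160)*3,(m[:,0].max()-160)*3)
print('lip edge',((proj(C,[W(q,(45,11,-3.5)),W(q,(45,-11,-3.5)),W(q,(45,11,0))])-[160,0])*3).round(0).tolist())
print('1mm',(proj(C,W(q,(17.5-31.5,0,-5)))-proj(C,W(q,(17.5-32.5,0,-5))))*3)
E
```

```text
t 10.85 TCPbay [-7.270e+01 -1.000e-01  1.268e+02] cellbay [-7.840e+01 -1.000e-01  1.368e+02] tilt -0.09 yaw 5.26 roll 0.21 F [ 0.3 -0.9 -0.2] open 68.7
t 10.85 pos [0.5186 0.0032 0.1803]
-end v range (np.float64(436.7044580253008), np.float64(443.9700140923087)) u 249.2258254203473 328.1140007059393
lip edge [[252.0, 241.0], [326.0, 241.0], [252.0, 239.0]]
1mm [[ 0.00484168 -3.19739336]]
```

View pics/w12c.png

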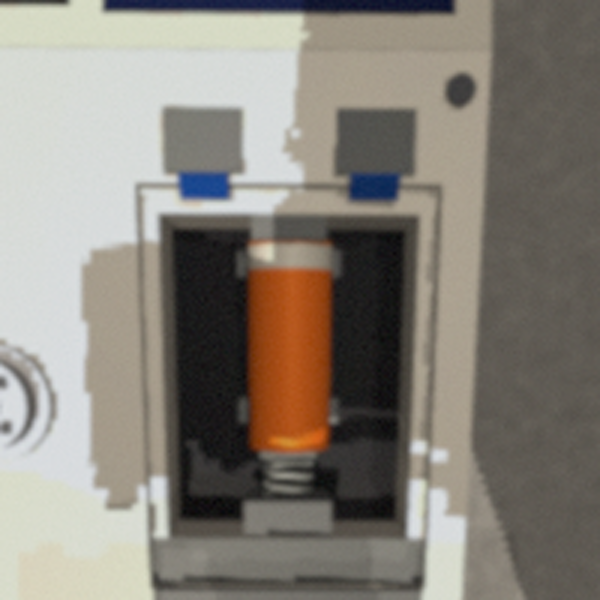

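```bash
python3 - <<'E'
from h import *
from fit import W
im,C=load('w12'); q=[.5736,.0074,.0911,.0715]
for cx,cz in [(0,0),(-2,0),(-3,0),(-3,1.5)]:
    P=[W(q,(17.5+cx+x,y,-18+cz+z)) for x,y,z in [(-32.5,0,13),(-32.5,0,0),(30.5,0,13),(30.5,9,9),(30.5,12.9,0),(23,0,13)]]
    print(cx,cz,proj(C,P).round(1).tolist())
print('lip',proj(C,[W(q,(45,0,-3.5)),W(q,(45,0,0)),W(q,(45,11,0)),W(q,(45,-11,0)),W(q,(52,0,0))]).round(1).tolist())
g=im.astype(int)
for u in (245,257,269): print(u,[(v,g[v,u].tolist()) for v in range(70,95)])
print([(v,g[v,256].tolist()) for v in range(144,158)])
cv2.imwrite('pics/w12d.png',cv2.resize(im[60:170,225:290],None,fx=7,fy=5.4*1.0,interpolation=0) if 0 else cv2.resize(im[60:165,215:300],None,fx=5.6,fy=5.6,interpolation=0))
E
```

```text
0 0 [[256.3, 148.0], [256.2, 146.7], [256.4, 76.9], [246.4, 77.5], [242.5, 78.9], [256.4, 85.8]]
-2 0 [[256.3, 150.1], [256.2, 148.8], [256.4, 79.3], [246.4, 79.9], [242.6, 81.2], [256.4, 88.2]]
-3 0 [[256.3, 151.2], [256.2, 149.8], [256.4, 80.5], [246.5, 81.1], [242.6, 82.3], [256.4, 89.4]]
-3 1.5 [[256.3, 151.3], [256.2, 149.9], [256.4, 80.3], [246.4, 80.9], [242.5, 82.1], [256.4, 89.2]]
lip [[256.4, 80.3], [256.4, 79.8], [243.9, 79.7], [268.9, 79.8], [256.4, 71.2]]
245 [(70, [205, 205, 201]), (71, [166, 167, 166]), (72, [129, 134, 135]), (73, [117, 126, 128]), (74, [117, 126, 126]), (75, [119, 127, 130]), (76, [120, 129, 131]), (77, [119, 126, 128]), (78, [115, 122, 125]), (79, [101, 112, 126]), (80, [81, 103, 140]), (81, [106, 131, 164]), (82, [141, 162, 179]), (83, [151, 170, 182]), (84, [154, 172, 181]), (85, [139, 158, 168]), (86, [118, 132, 142]), (87, [102, 115, 122]), (88, [94, 107, 120]), (89, [70, 90, 122]), (90, [37, 69, 125]), (91, [20, 59, 129]), (92, [21, 61, 130]), (93, [12, 58, 130]), (94, [20, 61, 131])]
257 [(70, [136, 151, 160]), (71, [112, 123, 128]), (72, [88, 
[... 629 characters left out ...]
8]), (77, [48, 50, 51]), (78, [42, 43, 45]), (79, [37, 42, 56]), (80, [35, 53, 83]), (81, [62, 80, 109]), (82, [86, 100, 115]), (83, [97, 110, 116]), (84, [99, 111, 117]), (85, [98, 109, 116]), (86, [97, 109, 116]), (87, [99, 110, 119]), (88, [95, 108, 117]), (89, [80, 97, 121]), (90, [54, 75, 124]), (91, [28, 58, 122]), (92, [23, 59, 123]), (93, [17, 56, 119]), (94, [22, 56, 123])]
[(144, [27, 84, 178]), (145, [31, 94, 182]), (146, [46, 124, 200]), (147, [52, 140, 210]), (148, [47, 132, 203]), (149, [40, 104, 184]), (150, [68, 101, 165]), (151, [97, 112, 137]), (152, [96, 104, 109]), (153, [86, 94, 94]), (154, [91, 100, 101]), (155, [79, 86, 86]), (156, [60, 63, 65]), (157, [96, 100, 101])]
```

View pics/w12d.png

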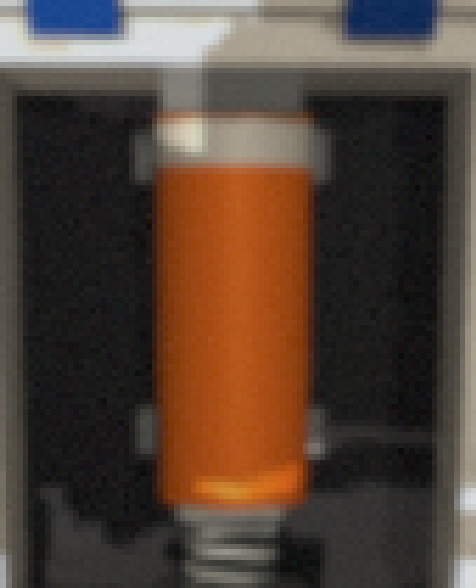

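arm_command(
  commands=[
    [[0.03, 0, 0], [0, 0, 0], 0],
    [[0.035, 0, 0.02], [0, 0, 0], 0],
    [[0.022, 0, 0.02], [0, 0, 0], 0],
    [[0, 0, 0.03], [0, 0, 0], 0],
    [[0, 0, 0.025], [0, 0, 0], 0],
    [[0, 0, 0.006], [0, 0, 0], 0],
    [[0, 0, 0], [0, 0, 0], 0],
  ],
  grip_force=20,
)

```text
t: 11.6
position: [0.6063, 0.0117, 0.0759]
tool_rot: [[0.996, 0.092, -0.005], [0.092, -0.996, -0.001], [-0.005, 0.001, -1.0]]
ft_force: [0.8, -0.8, 0.4]
opening: 0.266
```

```bash
python3 st.py
```

```text
t 11.6 TCPbay [15.4  0.4 22.4] cellbay [ 9.7  0.4 32.5] tilt -0.31 yaw 5.27 roll 0.05 F [ 0.8 -0.9  0.4] open 23.4
```

arm_command(
  commands=[
    [[0, 0, 0], [0, 0.3, 0], 0],
    [[0, 0, 0], [0, 0, 0], 0],
    [[0, 0, 0], [0, 0, 0], 0],
    [[0, 0, 0.005], [0, 0, 0], 0],
    [[0, 0, 0], [0, 0, 0], 0],
  ],
)

```text
t: 12.1
position: [0.6063, 0.0112, 0.072]
tool_rot: [[0.996, 0.092, 0.002], [0.092, -0.996, -0.002], [0.002, 0.002, -1.0]]
ft_force: [-0.1, 0.4, 0.1]
opening: 0.008
```

arm_command(
  commands=[
    [[0, 0, 0.002], [0, 0, 0], 0],
    [[0, 0, 0], [0, 0, 0], 0],
  ],
)

```text
t: 12.3
position: [0.6063, 0.0113, 0.0699]
tool_rot: [[0.996, 0.092, 0.002], [0.092, -0.996, -0.001], [0.002, 0.002, -1.0]]
ft_force: [-0.1, 0.2, -0.2]
opening: 0.006
```

```bash
python3 st.py
```

```text
t 12.3 TCPbay [15.4  0.  16.4] cellbay [ 9.7  0.  26.4] tilt 0.1 yaw 5.25 roll 0.09 F [-0.1  0.2 -0.2] open 0.6
```

arm_command(
  commands=[
    [[0, 0, 0.001], [0, 0, 0], 0],
    [[0, 0, 0], [0, 0, 0], 0],
  ],
)

```text
t: 12.5
position: [0.6064, 0.0114, 0.0691]
tool_rot: [[0.996, 0.092, 0.002], [0.092, -0.996, -0.001], [0.002, 0.002, -1.0]]
ft_force: [-0.8, 0.1, 1.3]
opening: 0.004
```

arm_command(
  commands=[
    [[0, 0, 0.001], [0, 0, 0], 0],
    [[0, 0, 0], [0, 0, 0], 0],
  ],
)

```text
t: 12.7
position: [0.6064, 0.0114, 0.0679]
tool_rot: [[0.996, 0.092, 0.002], [0.092, -0.996, -0.001], [0.002, 0.001, -1.0]]
ft_force: [-1.5, -0.7, -0.1]
opening: 0.008
```

arm_command(
  commands=[
    [[0, 0, 0.001], [0, 0, 0], 0],
    [[0, 0, 0], [0, 0, 0], 0],
  ],
)

```text
t: 12.9
position: [0.6064, 0.0114, 0.0674]
tool_rot: [[0.996, 0.092, 0.002], [0.092, -0.996, -0.001], [0.002, 0.002, -1.0]]
ft_force: [-2.9, 0.4, 3.6]
opening: 0.007
```

arm_command(
  commands=[
    [[0, 0, 0.001], [0, 0, 0], 0],
    [[0, 0, 0], [0, 0, 0], 0],
  ],
)

```text
t: 13.1
position: [0.6065, 0.0114, 0.0673]
tool_rot: [[0.996, 0.092, 0.003], [0.092, -0.996, -0.002], [0.002, 0.002, -1.0]]
ft_force: [-5.6, -1.2, 13.3]
opening: 0.003
```

arm_command(
  commands=[
    [[0, 0, 0.001], [0, 0, 0], 0],
    [[0, 0, 0], [0, 0, 0], 0],
  ],
)

```text
t: 13.3
position: [0.6065, 0.0115, 0.0672]
tool_rot: [[0.996, 0.092, 0.003], [0.092, -0.996, -0.002], [0.003, 0.003, -1.0]]
ft_force: [-8.1, -1.7, 19.6]
opening: 0.006
```

```bash
python3 st.py; python3 - <<'E'
from h import *
im,s=snap('wrist','w13'); cv2.imwrite('pics/w13c.png',cv2.resize(cv2.imread('pics/w13.png')[100:345,130:380],None,fx=2.4,fy=2.4,interpolation=2))
E
```

```text
t 13.3 TCPbay [15.6  0.2 13.7] cellbay [ 9.8  0.2 23.7] tilt 0.15 yaw 5.26 roll 0.15 F [-8.3 -1.  19.6] open 0.6
t 13.3 pos [0.6065 0.0115 0.0672]
```

View pics/w13c.png

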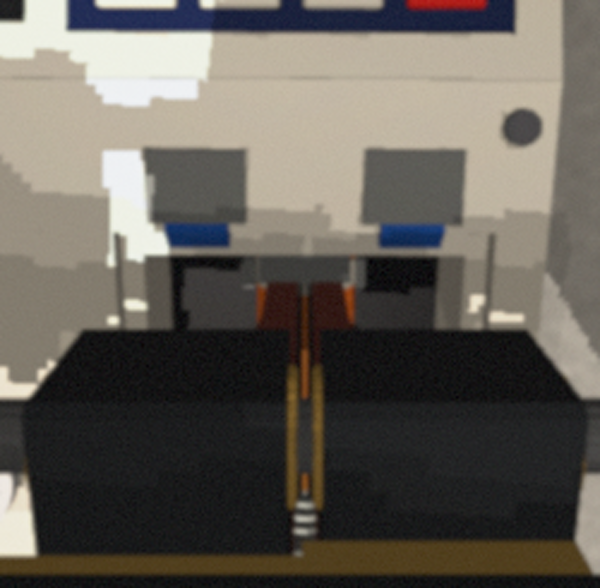

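arm_command(
  commands=[
    [[0, 0, -0.006], [0, 0, 0], 0],
    [[-0.03, 0, -0.002], [0, 0, 0], 0],
    [[0, 0, 0.003], [0, 0, 0], 0],
    [[0, 0, 0], [0, 0, 0], 0],
  ],
)

```text
t: 13.75
position: [0.5768, 0.0084, 0.07]
tool_rot: [[0.996, 0.091, 0.003], [0.091, -0.996, -0.001], [0.003, 0.002, -1.0]]
ft_force: [-0.8, -0.8, 0.3]
opening: 0.002
```

arm_command(
  commands=[
    [[0, 0, 0.002], [0, 0, 0], 0],
    [[0, 0, 0], [0, 0, 0], 0],
  ],
)

```text
t: 13.95
position: [0.5773, 0.0088, 0.0678]
tool_rot: [[0.996, 0.092, 0.003], [0.092, -0.996, -0.001], [0.003, 0.001, -1.0]]
ft_force: [0.1, 0.5, -0.7]
opening: 0.007
```

arm_command(
  commands=[
    [[0, 0, 0.001], [0, 0, 0], 0],
    [[0, 0, 0], [0, 0, 0], 0],
  ],
)

```text
t: 14.15
position: [0.5773, 0.0088, 0.0674]
tool_rot: [[0.996, 0.092, 0.003], [0.092, -0.996, -0.001], [0.003, 0.001, -1.0]]
ft_force: [-0.1, 0.5, 2.7]
opening: 0.009
```

arm_command(
  commands=[
    [[0, 0, 0.001], [0, 0, 0], 0],
    [[0, 0, 0], [0, 0, 0], 0],
  ],
)

```text
t: 14.35
position: [0.5773, 0.0089, 0.0672]
tool_rot: [[0.996, 0.092, 0.004], [0.092, -0.996, -0.002], [0.003, 0.002, -1.0]]
ft_force: [-3.5, -0.8, 11.1]
opening: 0.002
```

arm_command(
  commands=[
    [[0, 0, 0.001], [0, 0, 0], 0],
    [[0, 0, 0], [0, 0, 0], 0],
  ],
)

```text
t: 14.55
position: [0.5774, 0.0088, 0.0671]
tool_rot: [[0.996, 0.092, 0.004], [0.092, -0.996, -0.002], [0.004, 0.002, -1.0]]
ft_force: [-6.7, -1.1, 19.0]
opening: 0.004
```

arm_command(
  commands=[
    [[0, 0, -0.006], [0, 0, 0], 0],
    [[0, 0, -0.03], [0, 0, 0], 0],
    [[-0.02, 0, -0.04], [0, 0, 0], 0.0],
    [[-0.035, 0, -0.04], [0, 0, 0], 0.0],
    [[0, 0, 0], [0, 0, 0], 0.0],
    [[0, 0, 0], [0, 0, 0], 0.0],
  ],
)

```text
t: 15.15
position: [0.5241, 0.0035, 0.1796]
tool_rot: [[0.996, 0.091, 0.005], [0.091, -0.996, -0.002], [0.005, 0.003, -1.0]]
ft_force: [0.5, -0.3, -0.9]
opening: -0.003
```

```bash
cat > chk.py <<'E'
import sys
from h import *
from fit import W
n=sys.argv[1]
snap('wrist',n); im,C=load(n); q=[.5736,.0074,.0911,.0715]
for cx in (0,-1,-2,-3):
    P=[W(q,(17.5+cx+x,0,-18+z)) for x,z in [(-32.5,13),(30.5,13),(23,13)]]
    print(cx,proj(C,P).round(1).tolist())
print('lip',proj(C,[W(q,(45,0,-3.5)),W(q,(45,0,0)),W(q,(52,0,0))]).round(1).tolist())
g=im.astype(int); p=proj(C,[W(q,(17.5-32.5,0,-5)),W(q,(45,0,-3.5))]); 
for k in p: 
    u=int(round(k[0])); print(u,[(v,g[v,u].tolist()) for v in range(int(k[1])-6,int(k[1])+11)])
u=int(p[0,0]); v0=max(0,int(p[1,1])-20); v1=int(p[0,1])+15
cv2.imwrite(f'pics/{n}d.png',cv2.resize(im[v0:v1,u-50:u+50],None,fx=5.5,fy=5.5,interpolation=0)); print('crop',v0,u-50)
E
python3 chk.py w14
```

```text
t 15.15 pos [0.5241 0.0035 0.1796]
0 [[256.2, 154.6], [256.3, 84.3], [256.3, 93.1]]
-1 [[256.2, 155.7], [256.3, 85.5], [256.3, 94.3]]
-2 [[256.2, 156.7], [256.3, 86.7], [256.3, 95.4]]
-3 [[256.2, 157.8], [256.3, 87.8], [256.3, 96.6]]
lip [[256.3, 87.6], [256.3, 87.2], [256.3, 78.8]]
256 [(148, [37, 110, 199]), (149, [48, 130, 212]), (150, [45, 123, 207]), (151, [33, 99, 195]), (152, [27, 92, 191]), (153, [37, 94, 191]), (154, [68, 103, 177]), (155, [104, 121, 151]), (156, [109, 118, 122]), (157, [102, 111, 112]), (158, [117, 124, 127]), (159, [92, 97, 99]), (160, [58, 60, 61]), (161, [89, 94, 98]), (162, [127, 135, 138]), (163, [112, 120, 122]), (164, [65, 69, 69])]
256 [(81, [80, 85, 86]), (82, [80, 84, 86]), (83, [84, 89, 89]), (84, [83, 89, 91]), (85, [82, 86, 87]), (86, [77, 83, 83]), (87, [83, 89, 94]), (88, [107, 119, 126]), (89, [131, 147, 156]), (90, [143, 160, 171]), (91, [152, 168, 178]), (92, [153, 169, 179]), (93, [135, 154, 181]), (94, [90, 122, 192]), (95, [46, 99, 196]), (96, [32, 95, 194]), (97, [37, 97, 195])]
crop 67 206
```

View pics/w14d.png

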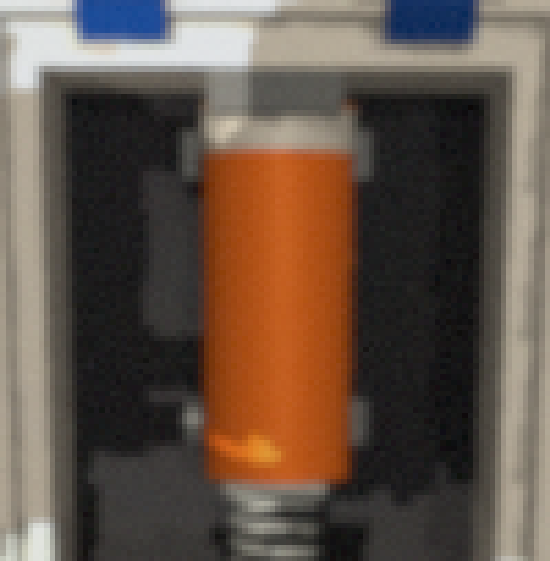

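arm_command(
  commands=[
    [[0.002, 0.04, -0.002], [0, 0, 0], 0.05],
    [[0.002, 0.04, -0.002], [0, 0, 0], 0.05],
    [[0.002, 0.04, -0.002], [0, 0, 0], 0.05],
    [[0.002, 0.04, -0.002], [0, 0, 0], 0.05],
    [[0.002, 0.04, -0.002], [0, 0, 0], 0.05],
    [[0.002, 0.04, -0.002], [0, 0, 0], 0.05],
    [[0.002, 0.04, -0.002], [0, 0, 0], 0.05],
    [[0.002, 0.04, -0.002], [0, 0, -6], 0.05],
  ],
)

```text
t: 16.0
position: [0.569, -0.3148, 0.1928]
tool_rot: [[0.981, 0.196, 0.0], [0.196, -0.981, 0.0], [0.0, -0.0, -1.0]]
ft_force: [-0.9, -0.4, 1.0]
opening: 0.572
```

arm_command(
  commands=[
    [[0, 0, 0], [0, 0, 0], 0.05],
    [[0, 0, 0], [0, 0, 0], 0.05],
  ],
)

```text
t: 16.2
position: [0.5685, -0.3138, 0.1925]
tool_rot: [[0.981, 0.193, -0.0], [0.193, -0.981, 0.001], [0.0, -0.001, -1.0]]
ft_force: [0.5, 0.8, 0.6]
opening: 0.573
```

```bash
python3 - <<'E'
from h import *
im,s=snap('wrist','w15'); print(s['tool_rot'][0],s['opening'])
cv2.imwrite('pics/w15b.png',cv2.resize(cv2.imread('pics/w15.png')[0:290,100:450],None,fx=2.05,fy=2.05,interpolation=2))
E
```

```text
t 16.2 pos [ 0.5685 -0.3138  0.1925]
[ 9.81254676e-01  1.92715353e-01 -2.33266118e-04] 0.5728515903731471
```

View pics/w15b.png

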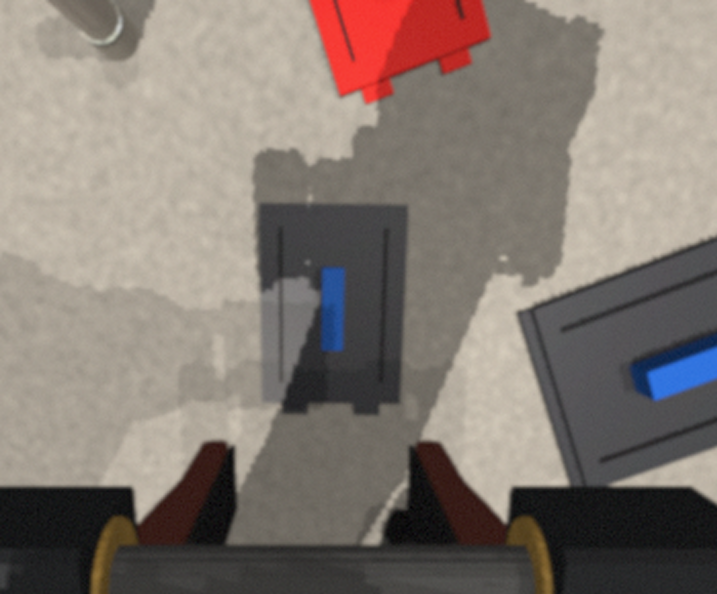

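```bash
cat > fitc.py <<'E'
from h import *
from scipy.optimize import least_squares
def W(q,P):
    x,y,ps,z=q; c,s=np.cos(ps),np.sin(ps); P=np.array(P)/1000
    return np.array([x+c*P[0]-s*P[1],y+s*P[0]+c*P[1],z+P[2]])
def fitc(C,obs,conv,q0,fz=None):
    def res(q): 
        qq=q if fz is None else [q[0],q[1],q[2],fz]
        return np.concatenate([proj(C,W(qq,P))[0]-conv(u) for P,u in obs])
    r=least_squares(res,q0,loss='soft_l1'); return r.x,res(r.x).reshape(-1,2).round(1)
E
python3 - <<'E'
from fitc import *
C=load('w15')[1]
conv=lambda u:np.array(u)/2.05+[100,0]-.25
obs=[((58,42,3),(260,204)),((58,-42,3),(408,207)),((-58,-42,6),(400,404)),((-58,42,6),(262,402)),((23,6,20),(321,267)),((23,-6,20),(345,267)),((-23,-6,20),(344,351)),((-23,6,20),(321,351))]
for fz in (None,0.0):
    q,r=fitc(C,obs,conv,[.6,-.314,.2,0.],fz); print(q.round(4),np.degrees(q[2]),r.tolist())
E
```

```text
[ 0.6003 -0.3148  0.1829 -0.0017] 10.479257048302049 [[0.0, -0.2], [-0.0, -0.8], [-0.2, -0.0], [-0.0, 0.2], [0.9, 0.7], [-0.3, 0.8], [-0.7, -0.2], [0.4, -0.3]]
[ 0.6005 -0.3147  0.1833  0.    ] 10.501923822155083 [[-0.2, -0.5], [0.1, -1.1], [-0.0, 0.2], [-0.1, 0.4], [0.8, 0.5], [-0.3, 0.7], [-0.6, -0.1], [0.3, -0.2]]
```

arm_command(
  commands=[
    [[0.0314, 0.0058, 0.02], [0, 0, 0.6], 0.04],
    [[0, 0, 0.045], [0, 0, 0], 0.04],
    [[0, 0, 0.045], [0, 0, 0], 0.04],
    [[0, 0, 0.04], [0, 0, 0], 0.04],
    [[0, 0, 0.014], [0, 0, 0], 0.04],
    [[0, 0, 0], [0, 0, 0], 0.04],
    [[0, 0, 0], [0, 0, 0], 0.04],
  ],
)

```text
t: 16.95
position: [0.6026, -0.3124, 0.0329]
tool_rot: [[0.983, 0.186, 0.004], [0.186, -0.983, -0.002], [0.004, 0.002, -1.0]]
ft_force: [0.7, 0.1, 0.5]
opening: 0.456
```

```bash
python3 - <<'E'
from h import *
im,s=snap('wrist','w16'); print(s['tool_rot'][0],s['opening'])
cv2.imwrite('pics/w16b.png',cv2.resize(cv2.imread('pics/w16.png')[30:345,100:420],None,fx=1.9,fy=1.9,interpolation=2))
E
```

```text
t 16.95 pos [ 0.6026 -0.3124  0.0329]
[0.98258731 0.18575156 0.0043055 ] 0.455912290762932
```

View pics/w16b.png

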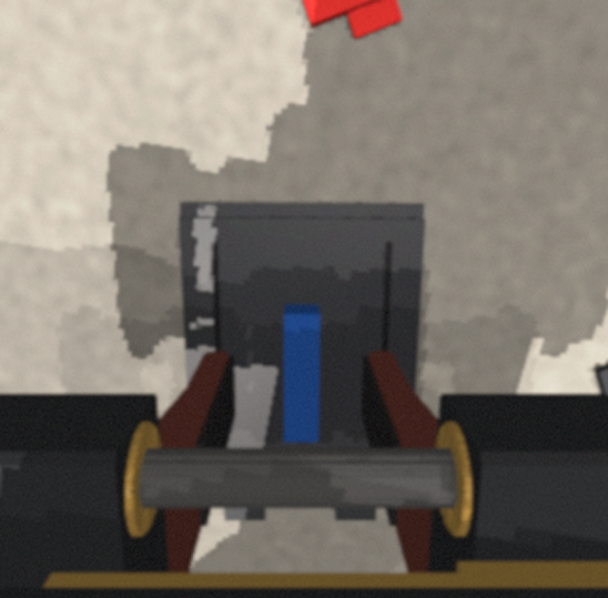

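arm_command(
  commands=[
    [[-0.001, 0, 0.015], [0, -0.25, 0], 0.04],
    [[0, 0, 0.0093], [0, 0, 0], 0.04],
    [[0, 0, 0], [0, 0, 0], 0.04],
    [[0, 0, 0], [0, 0, 0], 0.0],
    [[0, 0, 0], [0, 0, 0], 0.0],
    [[0, 0, 0], [0, 0, 0], 0.0],
    [[0, 0, 0], [0, 0, 0], 0.0],
    [[0, 0, 0], [0, 0, 0], 0.0],
  ],
  grip_force=45,
)

```text
t: 17.8
position: [0.6002, -0.3132, 0.0069]
tool_rot: [[0.983, 0.185, -0.002], [0.185, -0.983, -0.002], [-0.002, 0.002, -1.0]]
ft_force: [-0.9, 0.5, 0.5]
opening: 0.133
```

```bash
python3 - <<'E'
from h import *
im,s=snap('wrist','w17'); print(np.array(s['tool_rot']).round(4),s['opening']*87.8,s['ft_force'])
cv2.imwrite('pics/w17b.png',cv2.resize(cv2.imread('pics/w17.png')[90:345,120:400],None,fx=2.3,fy=2.3,interpolation=2))
E
```

```text
t 17.8 pos [ 0.6002 -0.3132  0.0069]
[[ 0.9828  0.1849 -0.002 ]
 [ 0.1849 -0.9828 -0.0021]
 [-0.0024  0.0017 -1.    ]] 11.639688539632605 [-0.85659933  0.48667686  0.45070698]
```

View pics/w17b.png

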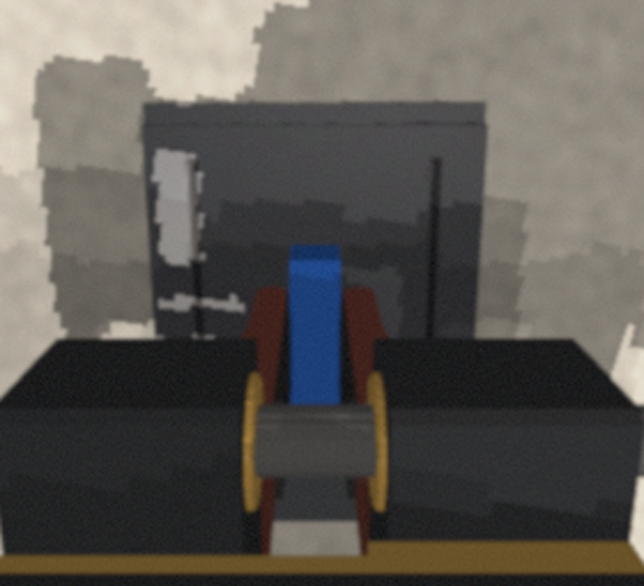

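```bash
python3 - <<'E'
from h import *
c=camera_info('wrist'); K=np.array([[c['fx'],0,c['cx']],[0,c['fy'],c['cy']],[0,0,1]]); M=np.linalg.inv(c['tool_from_camera'])
def pt(x,y,z):
    p=K@(M@np.array([x,y,z,1]))[:3]; return (p[:2]/p[2]).round(1)
for d in (-.002,-.001,0,.001):
    print(d,'rim',[( (pt(.058+d,y,.0039)-[120,90])*2.3).round(0) for y in (-.042,.042)],'riser',[((pt(.053+d,y,.0009)-[120,90])*2.3).round(0) for y in (-.042,.042)],'rib',[((pt(.023+d,y,-.0131)-[120,90])*2.3).round(0) for y in (-.006,.006)])
E
```

```text
-0.002 rim [array([140., 111.]), array([483., 111.])] riser [array([138., 132.]), array([485., 133.])] rib [array([286., 268.]), array([337., 268.])]
-0.001 rim [array([140., 107.]), array([483., 107.])] riser [array([138., 128.]), array([485., 129.])] rib [array([286., 264.]), array([337., 264.])]
0 rim [array([140., 103.]), array([483., 103.])] riser [array([138., 124.]), array([485., 125.])] rib [array([286., 260.]), array([337., 260.])]
0.001 rim [array([140.,  98.]), array([483.,  99.])] riser [array([138., 120.]), array([485., 120.])] rib [array([285., 256.]), array([337., 256.])]
```

arm_command(
  commands=[
    [[0, 0, -0.015], [0, 0, 0], 0.0],
    [[0, 0, -0.03], [0, 0, 0], 0.0],
    [[0, 0, -0.045], [0, 0, 0], 0.0],
    [[0, 0, -0.045], [0, 0, 2.7], 0.0],
    [[0, 0, -0.045], [0, 0, 2.8], 0.0],
    [[0, 0, 0], [0, 2.5, 0], 0.0],
    [[0, 0, 0], [0, 2.5, 0], 0.0],
  ],
)

```text
t: 18.55
position: [0.602, -0.3126, 0.1905]
tool_rot: [[0.992, 0.091, 0.09], [0.091, -0.996, 0.004], [0.09, 0.005, -0.996]]
ft_force: [-0.5, 0.2, -1.0]
opening: 0.132
```

```bash
cat > sc.py <<'E'
from h import *
PS=np.radians(5.2); B=np.array([[np.cos(PS),-np.sin(PS),0],[np.sin(PS),np.cos(PS),0],[0,0,1]])
SEAT=np.array([.591,.0099,.072])-B[:,0]*.0175
def sc(a):
    s=sense(); R=B.T@np.array(s['tool_rot']); p=B.T@(np.array(s['position'])-SEAT)
    c=p+R@np.array([0,0,.0069]); th=np.degrees(np.arcsin(R[2,0]))
    print('t',round(s['t'],2),'TCP',(p*1e3).round(1),'cover',(c*1e3).round(1),'tip',((c+R@np.array([-.066,0,0]))*1e3).round(1),'rim',((c+R@np.array([.058,0,0]))*1e3).round(1),'tilt',th.round(2),'yaw',np.degrees(np.arctan2(R[1,0],R[0,0])).round(2),'roll',np.degrees(R[2,1]).round(2),'F',(B.T@np.array(s['ft_force'])).round(1),'open',round(s['opening']*87.8,1))
    if a:
        x,z,t=a; t=np.radians(t); tz=np.array([np.sin(t),0,-np.cos(t)]); g=np.array([x,0,z])/1e3-.0069*tz
        print('-> shift mm',(R.T@(g-p)*1e3).round(1))
if __name__=='__main__':
    import sys; sc(list(map(float,sys.argv[1:])))
E
python3 sc.py 9.5 60 5
```

```text
t 18.55 TCP [  -0.7 -322.2  118.5] cover [-1.000e-01 -3.222e+02  1.116e+02] tip [ -65.8 -322.2  105.6] rim [  57.7 -322.2  116.8] tilt 5.19 yaw 0.02 roll 0.26 F [-0.5  0.3 -1. ] open 11.6
-> shift mm [   5.1 -322.4   50.8]
```

arm_command(
  commands=[
    [[0.001, -0.04, 0], [0.26, 0, 0], 0.0],
    [[0.001, -0.04, 0], [0, 0, 0], 0.0],
    [[0.001, -0.04, 0], [0, 0, 0], 0.0],
    [[0.001, -0.04, 0], [0, 0, 0], 0.0],
    [[0.001, -0.04, 0], [0, 0, 0], 0.0],
    [[0.001, -0.04, 0], [0, 0, 0], 0.0],
    [[0.001, -0.04, 0], [0, 0, 0], 0.0],
    [[0.001, -0.04, 0], [0, 0, 0], 0.0],
  ],
)

```text
t: 19.35
position: [0.5794, 0.0082, 0.1896]
tool_rot: [[0.992, 0.09, 0.086], [0.09, -0.996, 0.01], [0.086, -0.002, -0.996]]
ft_force: [-0.4, 0.4, -0.2]
opening: 0.132
```

arm_command(
  commands=[
    [[0, 0, 0], [0, 0, 0], 0.0],
    [[0, 0, 0], [0, 0, 0], 0.0],
  ],
)

```text
t: 19.55
position: [0.5797, 0.0077, 0.1893]
tool_rot: [[0.992, 0.093, 0.086], [0.093, -0.996, 0.01], [0.086, -0.002, -0.996]]
ft_force: [-0.3, 0.6, -0.8]
opening: 0.13
```

```bash
python3 sc.py 9.5 30 5
```

```text
t 19.55 TCP [  6.   -1.2 117.3] cover [  6.6  -1.2 110.5] tip [-59.2  -1.3 104.8] rim [ 64.4  -1.  115.5] tilt 4.94 yaw 0.13 roll -0.11 F [-0.2  0.7 -0.8] open 11.4
-> shift mm [-4.  -1.  80.4]
```

arm_command(
  commands=[
    [[-0.001, -0.001, 0.02], [0, 0, 0.1], 0.0],
    [[-0.001, 0, 0.025], [0, 0, 0], 0.0],
    [[-0.001, 0, 0.02], [0, 0, 0], 0.0],
    [[-0.001, 0, 0.015], [0, 0, 0], 0.0],
    [[0, 0, 0], [0, 0, 0], 0.0],
    [[0, 0, 0], [0, 0, 0], 0.0],
  ],
)

```text
t: 20.15
position: [0.5827, 0.0074, 0.1086]
tool_rot: [[0.993, 0.088, 0.085], [0.087, -0.996, 0.01], [0.085, -0.003, -0.996]]
ft_force: [0.0, -1.1, -0.3]
opening: 0.13
```

```bash
python3 sc.py 9.5 6.3 5; python3 - <<'E'
from h import *
im,s=snap('wrist','w18'); cv2.imwrite('pics/w18b.png',cv2.resize(cv2.imread('pics/w18.png')[40:345,100:420],None,fx=1.9,fy=1.9,interpolation=2))
a=snapshot('scene')[:,:,::-1][130:250,210:350]; cv2.imwrite('pics/s18.png',cv2.resize(a,None,fx=5,fy=5,interpolation=2))
E
```

```text
t 20.15 TCP [ 9.  -1.7 36.6] cover [ 9.6 -1.7 29.7] tip [-56.2  -1.5  24.1] rim [67.3 -1.9 34.7] tilt 4.89 yaw -0.18 roll -0.15 F [-0.1 -1.1 -0.3] open 11.4
-> shift mm [-2.1 -1.7 23.4]
t 20.15 pos [0.5827 0.0074 0.1086]
```

View pics/w18b.png

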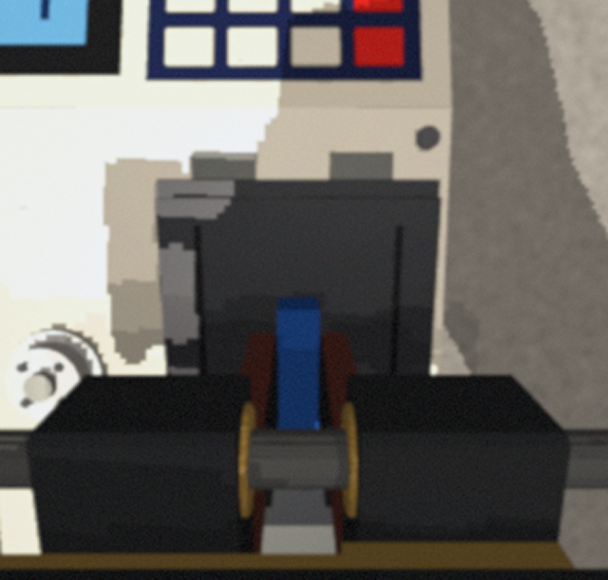

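View pics/s18.png

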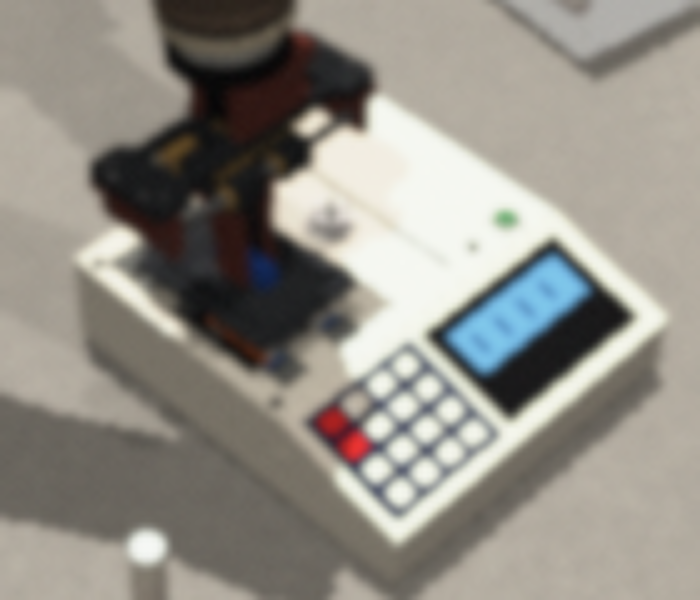

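arm_command(
  commands=[
    [[-0.0005, -0.002, 0.008], [-0.1, 0.1, -0.15], 0.0],
    [[-0.001, 0, 0.008], [0, 0, 0], 0.0],
    [[0, 0, 0], [0, 0, 0], 0.0],
    [[0, 0, 0], [0, 0, 0], 0.0],
  ],
)

```text
t: 20.65
position: [0.5818, 0.0101, 0.0918]
tool_rot: [[0.992, 0.091, 0.086], [0.091, -0.996, 0.009], [0.086, -0.001, -0.996]]
ft_force: [0.2, -0.2, -0.0]
opening: 0.133
```

```bash
python3 sc.py 9.5 6.3 5; python3 - <<'E'
from h import *
im,s=snap('wrist','w19'); cv2.imwrite('pics/w19b.png',cv2.resize(cv2.imread('pics/w19.png')[40:345,100:420],None,fx=1.9,fy=1.9,interpolation=2))
E
```

```text
t 20.65 TCP [ 8.4  1.1 19.8] cover [ 9.   1.1 13. ] tip [-56.8   1.    7.3] rim [66.8  1.1 18. ] tilt 4.94 yaw 0.03 roll -0.05 F [ 0.1 -0.2 -0. ] open 11.7
-> shift mm [-0.1  1.1  6.7]
t 20.65 pos [0.5818 0.0101 0.0918]
```

View pics/w19b.png

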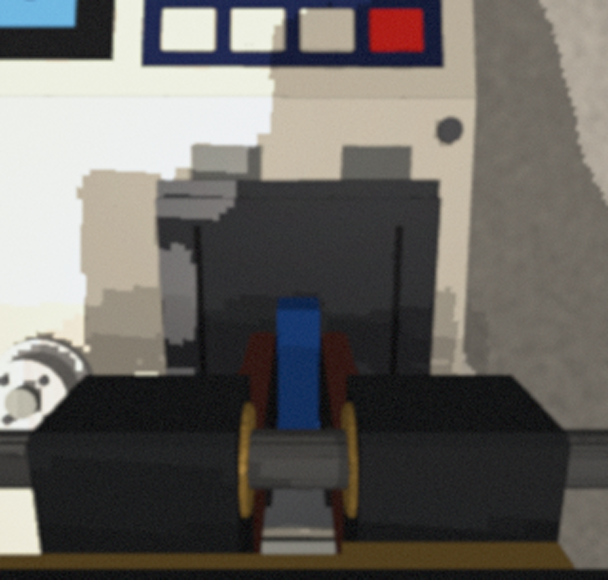

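arm_command(
  commands=[
    [[0, 0.001, 0.003], [0, 0, 0], 0.0],
    [[0, 0, 0.003], [0, 0, 0], 0.0],
    [[0, 0, 0], [0, 0, 0], 0.0],
    [[0, 0, 0], [0, 0, 0], 0.0],
  ],
)

```text
t: 21.1
position: [0.5826, 0.0091, 0.0861]
tool_rot: [[0.992, 0.091, 0.086], [0.091, -0.996, 0.009], [0.087, -0.001, -0.996]]
ft_force: [0.6, 0.0, -0.4]
opening: 0.131
```

```bash
python3 sc.py 1 6.3 5
```

```text
t 21.1 TCP [ 9.1 -0.  14.1] cover [ 9.7 -0.   7.2] tip [-56.1  -0.1   1.5] rim [67.5 -0.  12.2] tilt 4.97 yaw 0.02 roll -0.05 F [ 0.6 -0.  -0.4] open 11.5
-> shift mm [-8.7 -0.   0.1]
```

arm_command(
  commands=[
    [[0, 0, 0.0009], [0, 0, 0], 0.0],
    [[0, 0, 0], [0, 0, 0], 0.0],
    [[-0.002, 0, -0.0002], [0, 0, 0], 0.0],
    [[-0.002, 0, -0.0002], [0, 0, 0], 0.0],
    [[0, 0, 0], [0, 0, 0], 0.0],
  ],
)

```text
t: 21.6
position: [0.5784, 0.0087, 0.0853]
tool_rot: [[0.992, 0.091, 0.086], [0.091, -0.996, 0.009], [0.087, -0.001, -0.996]]
ft_force: [-0.6, -0.0, -0.9]
opening: 0.135
```

```bash
python3 sc.py 1 6.3 5
```

```text
t 21.6 TCP [ 4.8 -0.1 13.3] cover [ 5.4 -0.1  6.5] tip [-60.3  -0.1   0.7] rim [63.2 -0.1 11.5] tilt 4.97 yaw 0.02 roll -0.04 F [-0.6  0.  -0.9] open 11.8
-> shift mm [-4.4 -0.1 -0.2]
```

Tips are at the slot mouth with no force; keep sliding.

arm_command(
  commands=[
    [[-0.002, 0, -0.0002], [0, 0, 0], 0.0],
    [[-0.002, 0, -0.0002], [0, 0, 0], 0.0],
    [[0, 0, 0], [0, 0, 0], 0.0],
  ],
)

```text
t: 21.9
position: [0.5744, 0.0083, 0.0854]
tool_rot: [[0.992, 0.091, 0.086], [0.091, -0.996, 0.009], [0.087, -0.001, -0.996]]
ft_force: [-0.2, -0.9, -0.7]
opening: 0.13
```

```bash
python3 sc.py 0 6.3 5; python3 - <<'E'
from h import *
im,s=snap('wrist','w20'); cv2.imwrite('pics/w20b.png',cv2.resize(cv2.imread('pics/w20.png')[40:345,100:420],None,fx=1.9,fy=1.9,interpolation=2))
E
```

```text
t 21.9 TCP [ 0.9 -0.1 13.4] cover [ 1.5 -0.1  6.5] tip [-64.3  -0.1   0.8] rim [59.2 -0.1 11.5] tilt 4.97 yaw 0.02 roll -0.04 F [-0.3 -0.9 -0.7] open 11.4
-> shift mm [-1.5 -0.1  0.1]
t 21.9 pos [0.5744 0.0083 0.0854]
```

View pics/w20b.png

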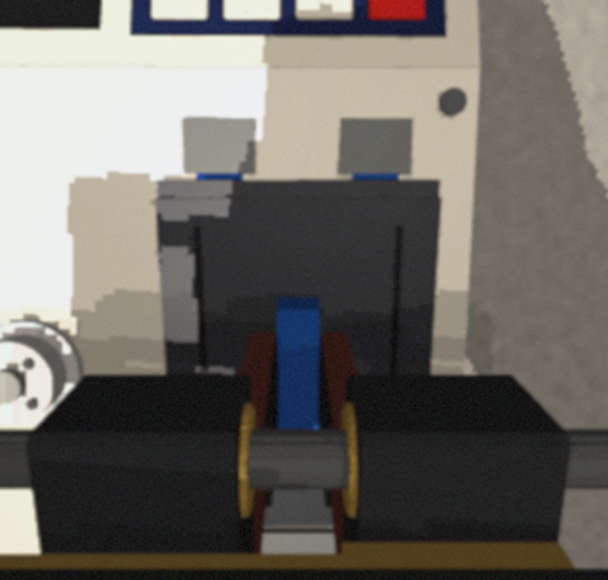

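arm_command(
  commands=[
    [[-0.0015, 0, -0.0001], [0, 0, 0], 0.0],
    [[-0.0008, 0, -0.0001], [0, 0, 0], 0.0],
    [[0, 0, 0], [0, 0, 0], 0.0],
  ],
)

```text
t: 22.25
position: [0.5723, 0.0081, 0.0853]
tool_rot: [[0.992, 0.091, 0.086], [0.091, -0.996, 0.009], [0.087, -0.001, -0.996]]
ft_force: [0.6, -0.2, -1.1]
opening: 0.132
```

```bash
python3 sc.py -0.3 3 2.6
```

```text
t 22.25 TCP [-1.3 -0.1 13.3] cover [-0.7 -0.1  6.5] tip [-66.5  -0.1   0.7] rim [57.1 -0.1 11.5] tilt 4.97 yaw 0.02 roll -0.04 F [ 0.5 -0.2 -1.1] open 11.6
-> shift mm [ 0.4 -0.1  3.5]
```

arm_command(
  commands=[
    [[0, 0, 0.0014], [0, -1.1, 0], 0.0],
    [[0.0002, 0, 0.0014], [0, -1.1, 0], 0.0],
    [[0, 0, 0], [0, 0, 0], 0.0],
  ],
)

```text
t: 22.55
position: [0.573, 0.0082, 0.0825]
tool_rot: [[0.995, 0.091, 0.047], [0.091, -0.996, 0.005], [0.047, -0.001, -0.999]]
ft_force: [-3.1, -0.9, 4.3]
opening: 0.134
```

```bash
python3 sc.py -0.6 1.5 1.2
```

```text
t 22.55 TCP [-0.6 -0.  10.5] cover [-0.3 -0.   3.6] tip [-66.2  -0.    0.5] rim [57.7 -0.   6.3] tilt 2.68 yaw 0.0 roll -0.05 F [-3.1 -0.7  4.3] open 11.8
-> shift mm [-0.3 -0.   2.1]
```

arm_command(
  commands=[
    [[0, 0, 0], [0, 0, 0], 0.02],
    [[0, 0, 0], [0, 0, 0], 0.03],
    [[0, 0, 0], [0, 0, 0], 0.03],
    [[0, 0, -0.015], [0, -1.4, 0], 0.03],
    [[0, 0, -0.02], [0, -1.3, 0], 0.03],
    [[0.02, 0, 0], [0, 0, 0], 0.0],
    [[0.022, 0, 0], [0, 0, 0], 0.0],
    [[0, 0, 0], [0, 0, 0], 0.0],
  ],
  grip_force=20,
)

```text
t: 23.35
position: [0.6156, 0.0121, 0.1178]
tool_rot: [[0.996, 0.091, 0.003], [0.091, -0.996, 0.002], [0.004, -0.001, -1.0]]
ft_force: [0.8, -0.0, -0.5]
opening: 0.109
```

```bash
python3 sc.py; python3 - <<'E'
from h import *
im,s=snap('wrist','w21'); cv2.imwrite('pics/w21b.png',cv2.resize(cv2.imread('pics/w21.png')[40:345,100:420],None,fx=1.9,fy=1.9,interpolation=2))
a=snapshot('scene')[:,:,::-1][130:250,210:350]; cv2.imwrite('pics/s21.png',cv2.resize(a,None,fx=5,fy=5,interpolation=2))
E
```

```text
t 23.35 TCP [42.2  0.  45.8] cover [42.3  0.  38.9] tip [-23.7   0.   38.7] rim [100.3   0.   39.1] tilt 0.2 yaw -0.0 roll -0.08 F [ 0.8 -0.1 -0.5] open 9.5
t 23.35 pos [0.6156 0.0121 0.1178]
```

View pics/w21b.png

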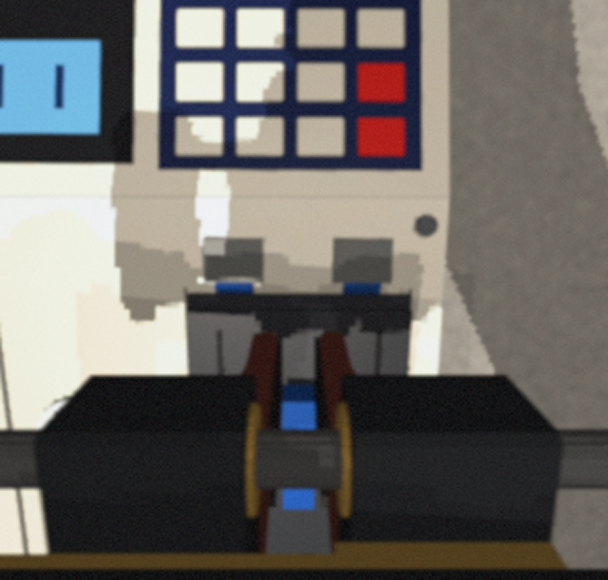

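View pics/s21.png

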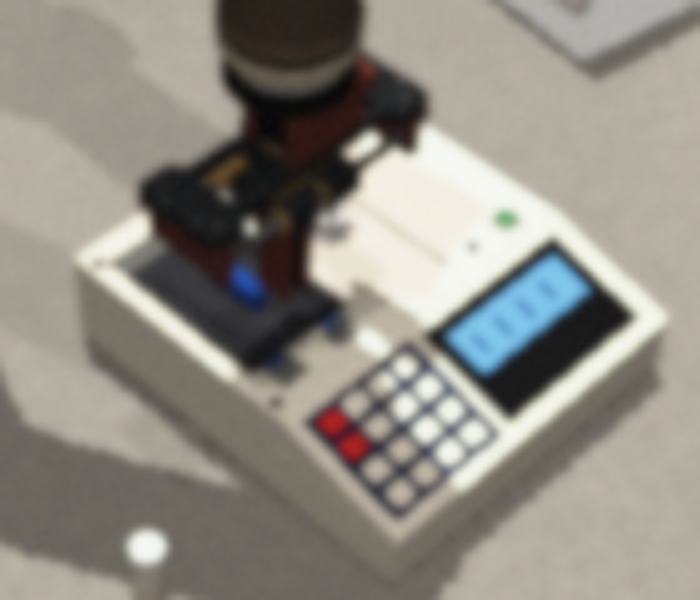

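arm_command(
  commands=[
    [[0, 0, 0.01], [0, -0.2, 0], 0.0],
    [[0, 0, 0.015], [0, 0, 0], 0.0],
    [[0, 0, 0.007], [0, 0, 0], 0.0],
    [[0, 0, 0], [0, 0, 0], 0.0],
  ],
)

```text
t: 23.85
position: [0.6121, 0.0115, 0.0841]
tool_rot: [[0.996, 0.091, -0.005], [0.091, -0.996, 0.0], [-0.005, -0.001, -1.0]]
ft_force: [-2.1, -1.3, 3.1]
opening: 0.003
```

arm_command(
  commands=[
    [[0, 0, 0.002], [0, 0, 0], 0.0],
    [[0, 0, 0.001], [0, 0, 0], 0.0],
    [[0, 0, 0], [0, 0, 0], 0.0],
  ],
)

```text
t: 24.15
position: [0.6125, 0.0118, 0.0832]
tool_rot: [[0.996, 0.091, -0.004], [0.091, -0.996, -0.0], [-0.004, -0.0, -1.0]]
ft_force: [-5.8, -1.7, 7.4]
opening: 0.003
```

arm_command(
  commands=[
    [[0, 0, 0.001], [0, 0, 0], 0.0],
    [[0, 0, 0.001], [0, 0, 0], 0.0],
    [[0, 0, 0], [0, 0, 0], 0.0],
  ],
)

```text
t: 24.45
position: [0.6135, 0.012, 0.0808]
tool_rot: [[0.996, 0.091, -0.002], [0.091, -0.996, 0.001], [-0.002, -0.001, -1.0]]
ft_force: [0.6, 0.3, 0.0]
opening: 0.002
```

```bash
python3 sc.py
```

```text
t 24.45 TCP [40.1  0.   8.8] cover [40.1  0.   1.9] tip [-25.9   0.    2. ] rim [98.1  0.1  1.8] tilt -0.09 yaw 0.03 roll -0.05 F [0.7 0.2 0. ] open 0.1
```

arm_command(
  commands=[
    [[0, 0, 0.002], [0, 0, 0], 0.0],
    [[0, 0, 0], [0, 0, 0], 0.0],
  ],
)

```text
t: 24.65
position: [0.6136, 0.012, 0.0785]
tool_rot: [[0.996, 0.091, -0.002], [0.091, -0.996, 0.001], [-0.002, -0.001, -1.0]]
ft_force: [0.9, -0.2, 0.1]
opening: 0.001
```

arm_command(
  commands=[
    [[0, 0, 0.001], [0, 0, 0], 0.0],
    [[0, 0, 0.001], [0, 0, 0], 0.0],
    [[0, 0, 0], [0, 0, 0], 0.0],
  ],
)

```text
t: 24.95
position: [0.6137, 0.012, 0.0784]
tool_rot: [[0.996, 0.091, -0.001], [0.091, -0.996, -0.0], [-0.001, 0.0, -1.0]]
ft_force: [-4.6, -0.8, 15.1]
opening: 0.003
```

arm_command(
  commands=[
    [[0, 0, 0.001], [0, 0, 0], 0.0],
    [[0, 0, 0.001], [0, 0, 0], 0.0],
    [[0, 0, 0], [0, 0, 0], 0.0],
  ],
)

```text
t: 25.25
position: [0.6138, 0.0119, 0.0782]
tool_rot: [[0.996, 0.091, -0.001], [0.091, -0.996, -0.001], [-0.001, 0.001, -1.0]]
ft_force: [-11.5, -2.3, 30.9]
opening: 0.01
```

```bash
python3 sc.py
```

```text
t 25.25 TCP [40.3 -0.   6.2] cover [40.3 -0.  -0.7] tip [-25.7  -0.   -0.6] rim [98.3 -0.  -0.7] tilt -0.04 yaw 0.01 roll 0.06 F [-11.6  -1.3  30.9] open 0.9
```

arm_command(
  commands=[
    [[0, 0, -0.008], [0, 0, 0], 0.0],
    [[0, 0, -0.03], [0, 0, 0], 0.0],
    [[-0.03, 0, -0.04], [0, 0, 0], 0.0],
    [[-0.04, 0, -0.04], [0, 0, 0], 0.0],
    [[-0.03, 0, 0], [0, 0, 0], 0.0],
    [[0, 0, 0], [0, 0, 0], 0.0],
    [[0, 0, 0], [0, 0, 0], 0.0],
  ],
)

```text
t: 25.95
position: [0.5189, 0.0027, 0.1885]
tool_rot: [[0.996, 0.09, -0.001], [0.09, -0.996, -0.0], [-0.001, -0.0, -1.0]]
ft_force: [-0.1, -0.3, -0.4]
opening: 0.01
```

```bash
python3 - <<'E'
from h import *
im,s=snap('wrist','w22'); print(s['ft_force']); cv2.imwrite('pics/w22b.png',cv2.resize(cv2.imread('pics/w22.png')[0:220,150:370],None,fx=2.7,fy=2.7,interpolation=2))
a=snapshot('scene')[:,:,::-1]; cv2.imwrite('pics/s22f.png',a); cv2.imwrite('pics/s22.png',cv2.resize(a[130:250,210:350],None,fx=5,fy=5,interpolation=2))
E
```

```text
t 25.95 pos [0.5189 0.0027 0.1885]
[-0.09439017 -0.29483858 -0.40785231]
```

View pics/w22b.png

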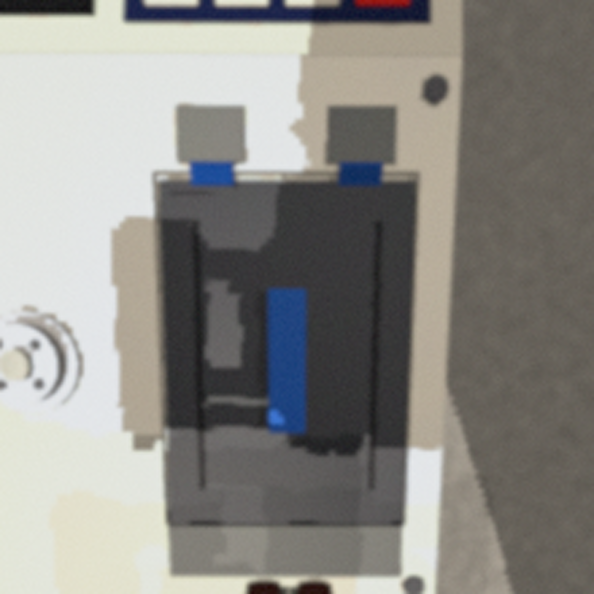

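View pics/s22.png

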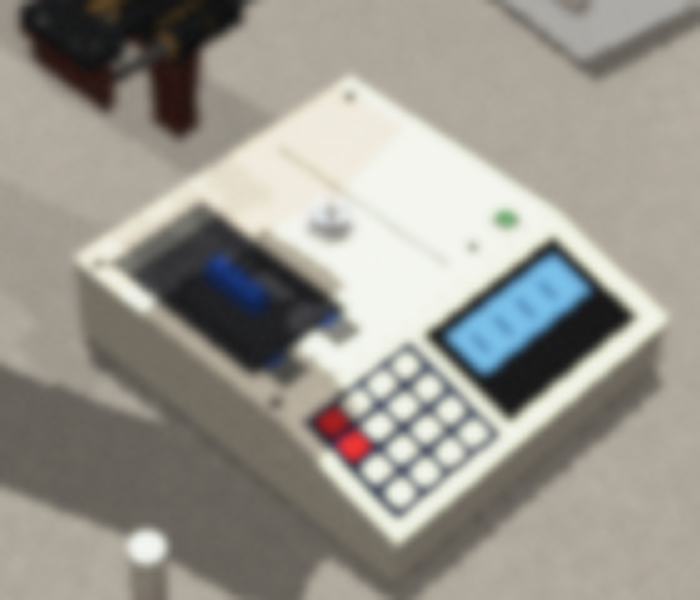

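View pics/s22f.png

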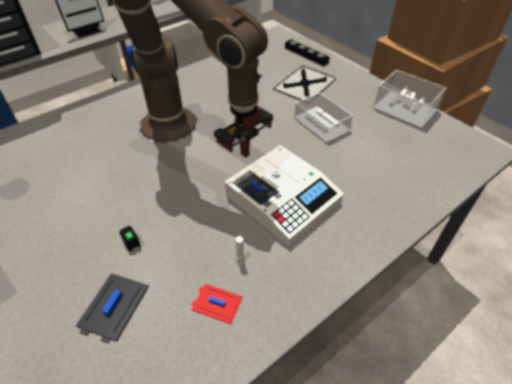

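```bash
python3 - <<'E'
from plant import env
print(env.hand_in())
E
```

```text
the job is handed in; nothing more can be done
None
```

The cell is in the bay and the cover is closed over it. I handed the job in at about 26 s of the 72 s allowed, and no verdict came back.

**Cell:** I tilted it 25°, pushed it back about 17 mm on the spring (8 N), rolled it level and let it go.
- **First look failed:** after release it lay about 2.5 mm short, with its shoulder still at the lip edge.
- **Mended:** I pressed on top of it at both ends. Both ends stopped at the same height (0.067 m), so it lies level on the pit floor.
- **Second look:** it had sprung forward under the lip, within about 0.5 mm of its place.

**Cover:** I used the small dark grey one and left the red and the larger grey covers alone. The tongues went under the keeper with no measurable force. Pressing near the catch end, the force rose to about 7 N and dropped to zero as it snapped. The plate then stood firm at 0.078 m, deck height, under 31 N.

**Last checks:** the final pictures show both blue catches over the rim, the cover flush, the bystanders where they were, and the arm clear with about zero force. I saw no contact with the load-cell post. I judged the cover's levelness from these pictures and a single press at its centre line, not from touching each corner.

**Disagreement:** the wrist camera read about 1.6 mm low and 1 mm to the side. I corrected for this by comparing things within the same picture and by touch.

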